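# Get the hone out from behind the cup and the bottle

### The job

The slate hone lies at the back of the plywood tray, behind the small bone cup and the glue bottle. First stand both of them aside on the cork mat, then lay the hone flat and centred between the two cleats of the sharpening board, lengthwise across from cleat to cleat, and after that put the cup and the bottle each back on the spot where it stood in the tray. Keep the cup and the bottle upright all the time, and leave the wide cup and the sanding block alone.

Things in the scene. Friction and masses are not known exactly. Their poses are not given: they have to be found in the camera images.
- cup_mid_height (a point): Small oval bone cup on a black horn foot, standing upright in the tray, loose, 85 g, 53 mm wide (its own x) by 74 mm (its y) by 109 mm tall, hollow, open at the top. This point is on its axis half-way up, 54 mm above its underside. z up. Grasp it across the 53 mm width, above or at this height. It stands in front of one half of the hone; which half varies. Remember where it stood: it has to return there.
- bottle_mid_height (a point): Small white glue bottle with an orange spout cap, standing upright in the tray beside the cup, loose, 70 g, 33 mm thick (its own x) by 41 mm (its y), body 89 mm tall, 118 mm with its spout. This point is on its axis 59 mm above its underside. z up (its base is a little uneven: it may lean by 2 degrees). Grasp it across the 33 mm thickness at about this height. Remember where it stood: it has to return there.
- hone_center (a point): Dark blue-grey slate hone (whetstone), loose, 85 g, 34 mm wide (its own x), 91 mm long (its y), 11 mm thick, lying flat on the tray floor behind the cup and the bottle (on their far side, 5 to 20 mm from the cup), with about 40 mm of free floor behind it. This point is its centre, 5.5 mm above its underside. Grasp it across the 34 mm width.
- tray: Shallow plywood tray, fixed, outside 165 mm (x) by 210 mm (y), 14 mm high: floor 6 mm thick, rim 6 mm thick that stands 8 mm above the floor. Origin: centre of its underside, on the rear half of the bench top, which is 5 mm higher than the front half; x points to its back, where the hone lies, away from the robot.
- mat: Flat cork mat, fixed, 130 mm (x) by 200 mm (y), 4 mm thick, empty at the start: the side area with room for the cup and the bottle next to each other along y. Origin: centre of its underside.
- board: Sharpening board of dark wood, fixed, 80 mm (x) by 150 mm (y), 12 mm thick, with two pale cleats 6 mm high across its ends. Between the cleats are 115 mm along y; the hone lies there with its length along y, 12 mm free at each end when centred. Origin: centre of its underside.
- wide_cup_center (a point): Bystander: wide oval bone cup, 88 x 114 mm, 108 mm tall, standing empty on the bench between the robot and the work. Do not disturb it. This point is its centre.
- sander_center (a point): Bystander: brown sanding block, 45 x 88 x 26 mm, lying on the bench between the robot and the work, left of the wide cup. Do not disturb it. This point is its centre.
Not all that is in view belongs to the job. What is shaped like the part that bears bottle_mid_height but blue is not meant.

How it is judged:
On the way, in this order (a step that is already met when the one before it is completed fails the run):
1. the cup and the bottle both stand released on the cork mat, the hone still lies in the tray (x of cup_mid_height in the frame of mat between -0.055 and 0.055 m and y of cup_mid_height in the frame of mat between -0.09 and 0.09 m and z of cup_mid_height in the frame of mat between 0.0505 and 0.0705 m and angle between each of cup_mid_height, bottle_mid_height's own z axis and vertical below 0.15 rad and linear speed of each of cup, bottle below 0.03 m/s and contact force between the fingers and cup below 0.1 N and x of bottle_mid_height in the frame of mat between -0.055 and 0.055 m and y of bottle_mid_height in the frame of mat between -0.09 and 0.09 m and z of bottle_mid_height in the frame of mat between 0.055 and 0.075 m and contact force between the fingers and bottle below 0.1 N and distance of hone_center from where it was at the start of the episode below 0.04 m), for 0.2 s.
2. the hone lies released on the board between the cleats while the cup and the bottle still stand on the mat (x of hone_center in the frame of board between -0.015 and 0.015 m and y of hone_center in the frame of board between -0.013 and 0.013 m and z of hone_center in the frame of board between 0.012 and 0.023 m and angle between the y axis of hone_center and the y axis of board, either way round below 0.22 rad and angle between hone_center's own z axis and vertical below 0.12 rad and linear speed of each of hone, cup, bottle below 0.03 m/s and contact force between the fingers and hone below 0.1 N and x of cup_mid_height in the frame of mat between -0.055 and 0.055 m and y of cup_mid_height in the frame of mat between -0.09 and 0.09 m and z of cup_mid_height in the frame of mat between 0.0505 and 0.0705 m and angle between each of cup_mid_height, bottle_mid_height's own z axis and vertical below 0.15 rad and contact force between the fingers and cup below 0.1 N and x of bottle_mid_height in the frame of mat between -0.055 and 0.055 m and y of bottle_mid_height in the frame of mat between -0.09 and 0.09 m and z of bottle_mid_height in the frame of mat between 0.055 and 0.075 m and contact force between the fingers and bottle below 0.1 N), for 0.2 s.
At the end, for the whole second after the job is handed in: Hone flat between the cleats, centre within 15 mm across and 13 mm lengthwise of the board's, length within 0.22 rad of the board's; cup and bottle upright, each within 15 mm of its start; all released, at rest; wide cup and sanding block within 30 mm of their starts (x of hone_center in the frame of board between -0.015 and 0.015 m and y of hone_center in the frame of board between -0.013 and 0.013 m and z of hone_center in the frame of board between 0.012 and 0.023 m and angle between the y axis of hone_center and the y axis of board, either way round below 0.22 rad and angle between each of hone_center, cup_mid_height, bottle_mid_height's own z axis and vertical below 0.12 rad and linear speed of each of hone, cup, bottle below 0.03 m/s and contact force between the fingers and hone below 0.1 N and distance of each of cup_mid_height, bottle_mid_height from where it was at the start of the episode below 0.015 m and contact force between the fingers and cup below 0.1 N and contact force between the fingers and bottle below 0.1 N and distance of each of wide_cup_center, sander_center from where it was at the start of the episode below 0.03 m); the robot touches nothing.
It fails at once if the cup or the bottle is tipped by more than about 35 degrees (angle between any of cup_mid_height, bottle_mid_height's own z axis and vertical above 0.6 rad).
It fails at once if the wide cup or the sanding block is disturbed (distance of any of wide_cup_center, sander_center from where it was at the start of the episode above 0.03 m).
It also fails if it takes over 128 s, if anything falls off the work surface, if the arm or the gripper's body presses on something with over 40 N, if the wrist force passes 120 N, or if a joint passes its speed limit or range.

### The arm

A 6-joint arm with a two-finger parallel gripper is mounted at the origin on a cart in front of the work surface, level with it; the furniture and walls round the work are solid. World frame = base frame: x ahead of the robot, y to its left, z up, the work surface at z = 0. Lengths are in m, angles in rad, forces in N, time in s.
With the tool pointing down it reaches from about 0.4 to 0.925 m from the base axis. Payload 3.4 kg.
Tool frame: the origin (TCP) lies midway between the tips of the shut fingers; the grasp point (between the pads) lies 19 mm behind it; z points along the fingers, y is the line along which they close (so a half turn about z gives the same grasp; the last joint's range is limited). The gripper opens to 85 mm and grips with 20 to 120 N. Pads are 22 mm wide; open, the fingers measure 114 mm over their backs; the gripper's body (76 mm by 85 mm) begins 54 mm behind the grasp point. The pads swing forward as they close: fully open they stand 13 mm farther back than shut.
Start: joints at [-1.409, 0.307, 1.506, -0, 1.328, -0.073], TCP at [0.134, -0.559, 0.211] pointing down, gripper open.
Joint ranges: [-3.12, 3.12], [-1.05, 2.28], [0.14, 2.33], [-1.42, 4.57], [0.1, 2.73], [-2.68, 2.68]. Speed limits (rad/s): [2.57, 2.57, 3.14, 3.14, 3.14, 3.14].

### API

Orientations are given as a unit quaternion [x, y, z, w].
In Python, from bench import get_state, viewer, order, finder gives the robot as it stands. The module is installed in compiled form; this text tells all that it offers.
- The arm moves only by the shell command python3 -m inch 'ROWS' [FORCE]. ROWS is JSON, a list of rows, each an object with "translation": the shift along the tool's x, y, z in mm, a list of three; "rotation": the turn, a rotation vector about the tool's x, y, z in degrees, a list of three; "fingers": the finger opening in mm, from 0 to 85.4. In form: [{"translation": [dx, dy, dz], "rotation": [rx, ry, rz], "fingers": fingers}, ...]. A call has 1 to 20 rows; each row is the pose to reach, as a shift and turn from the pose commanded when the call began, along the tool's axes at that moment; what a row does not reach only later rows make up. A row lasts 1/10 s, in which the tool goes at most 50 mm and 8.59 degrees, less where a joint would pass 70% of its speed; a pose out of reach is approached as far as the arm can. A call with a gripper value outside its range is refused whole. The fingers move at their own pace and stop on an object; FORCE is the grip in N (left out, the last holds). Time passes only in rows, so rows that repeat a pose let the fingers close. It gives the time, the measured TCP pose, the force, the opening and the grip force at its end, in the units of the state.
- get_state(): the state, without advancing time (a new reading comes with each control period).
- viewer.snapshot(name): name is "scene" or "side" or "wrist"; returns a dict with "frame" (400x640x3 uint8, red, green, blue), "intrinsics" (3x3 intrinsics, pixels), "rvec" (rotation vector, rad) and "tvec" (3), from world to camera coordinates, as OpenCV has them; the wrist camera has in their place "tool_from_camera" (4x4, takes a point from camera to tool coordinates, whose origin is the TCP and whose axes are the flange's). Camera axes: x right, y down, z forward; pixel columns grow to the right and rows downward; lengths in m; the calibration is good to about 2 mm. A picture is of the moment at which its call begins: read the wrist's pose just before it. There is no depth.
- order.job_done(): hands the job in; it is judged then, once.
Trained networks look in the newest picture that a camera, given by its name, has taken for a name from the list of things; names that differ only in an ending like _2 or _b are one class to them, and where a whole thing is asked for, a point or a joint stands for the part that bears it (a point fixed in the world has none). Each returns a list of dicts, best first, with "confidence" (0 to 1); they miss things now and then, are a little off and sometimes report something else, mostly with a low value. They report only what shows in the picture. A call takes as long as a camera call. They do not tell look-alikes from the thing itself.
- finder.spot_in(camera, thing): "rect" ([left, top, right, bottom] as shares, 0 to 1, of the picture: columns of its width, rows of its height, round what is visible of it).
- finder.landmark_of(camera, thing): "point" ([column, row] as shares, 0 to 1, of the picture: columns of its width, rows of its height: a listed point, or the origin of a listed thing).
The state is a dict: "t": time; "joint_pos": joint angles; "qvel": joint speeds; "effort": joint torques, N m; "eef_pos": TCP position; "tcp_rot": TCP orientation; "wrist_force": force on the tool from outside, world axes, zero at the start; "moment": the same for the moment, N m; "grip_width": finger opening in m; "grasp_force": force on a finger pad.
Only numpy, scipy, OpenCV 4.12 (cv2) and the standard library are available. Lean on these libraries where they do the work, as an engineer would, in place of code of your own. Each camera call takes 0.05 s, during which the arm holds its last target. There are 200 camera calls.

## Working session

There is one attempt and no reset: what is moved stays moved. The work goes in short steps, Python scripts to look and compute and a shell command to move; the robot and the scene stay as the last step left them, time stands still between calls to the robot, and variables do not carry over. Pictures are saved under pics/ and viewed, at most 16 in all, crops included, and the job is handed in when it is done.

```bash
mkdir -p pics
cat > h.py <<'E'
import numpy as np,cv2
from bench import get_state,viewer,order,finder
from scipy.spatial.transform import Rotation as R
def cam(name):
    s=get_state(); d=viewer.snapshot(name); K=np.array(d["intrinsics"])
    if name=="wrist":
        T=np.array(d["tool_from_camera"]); W=np.eye(4); W[:3,:3]=R.from_quat(s["tcp_rot"]).as_matrix(); W[:3,3]=s["eef_pos"]
        M=np.linalg.inv(W@T)
    else:
        M=np.eye(4); M[:3,:3]=cv2.Rodrigues(np.array(d["rvec"],float))[0]; M[:3,3]=np.ravel(d["tvec"])
    return dict(K=K,M=M,im=d["frame"],name=name)
def save(c,f,crop=None,scale=1):
    im=c["im"][...,::-1]
    if crop: l,t,r,b=crop; im=im[t:b,l:r]
    cv2.imwrite("pics/"+f,cv2.resize(im,None,fx=scale,fy=scale,interpolation=cv2.INTER_CUBIC))
def ray(c,uv):
    Mi=np.linalg.inv(c["M"]); d=Mi[:3,:3]@np.linalg.inv(c["K"])@[uv[0],uv[1],1]; return Mi[:3,3],d/np.linalg.norm(d)
def onz(c,uv,z):
    o,d=ray(c,uv); return o+d*(z-o[2])/d[2]
def proj(c,p):
    q=c["K"]@(c["M"][:3,:3]@np.array(p)+c["M"][:3,3]); return q[:2]/q[2]
def tri(l):
    A=np.zeros((3,3));b=np.zeros(3);P=[]
    for c,uv in l:
        o,d=ray(c,uv);Q=np.eye(3)-np.outer(d,d);A+=Q;b+=Q@o;P.append((Q,o))
    x=np.linalg.solve(A,b); return x,[np.linalg.norm(Q@(x-o)) for Q,o in P]
S=np.array([640,400])
E
cat > m1.py <<'E'
from h import *
np.set_printoptions(precision=4,suppress=True)
C={n:cam(n) for n in("scene","side","wrist")}
for n in C: save(C[n],f"a_{n}.png")
s=get_state();print(s["t"],s["eef_pos"],s["tcp_rot"])
for t in ["cup_mid_height","bottle_mid_height","hone_center","tray","mat","board","wide_cup_center","sander_center"]:
    for n in C:
        for r in finder.landmark_of(n,t)[:3]:
            uv=np.array(r["point"])*S; print(t,n,round(r["confidence"],2),uv.round(1),onz(C[n],uv,{"cup_mid_height":.065,"bottle_mid_height":.07,"hone_center":.0165,"tray":.005}.get(t,0)))
E
python3 m1.py
```

```text
0.15 [ 0.1337 -0.5587  0.2102] [ 0.9931  0.1171 -0.     -0.0008]
cup_mid_height scene 0.61 [301.2 195.1] [0.5593 0.0203 0.065 ]
cup_mid_height side 0.58 [291.9 201.6] [0.5536 0.0302 0.065 ]
bottle_mid_height scene 0.66 [287.2 246.8] [0.3025 0.1773 0.07  ]
bottle_mid_height scene 0.63 [291.7 229.1] [0.3752 0.1332 0.07  ]
bottle_mid_height scene 0.6 [321.1 189.5] [ 0.5572 -0.0429  0.07  ]
bottle_mid_height side 0.87 [355.  232.4] [0.3988 0.138  0.07  ]
bottle_mid_height side 0.86 [389.1 153. ] [ 0.3192 -0.2722  0.07  ]
bottle_mid_height side 0.82 [395.9 252.8] [0.3178 0.1922 0.07  ]
hone_center side 0.79 [273.2 208.6] [ 0.6113 -0.0063  0.0165]
tray scene 0.79 [302.7 210.3] [0.5797 0.0075 0.005 ]
tray side 0.83 [277.6 213.1] [ 0.6    -0.0045  0.005 ]
tray side 0.15 [294.9 181.2] [ 0.5886 -0.1774  0.005 ]
mat scene 0.74 [329.5 216.4] [ 0.5149 -0.0475  0.    ]
mat scene 0.54 [370.7 184.5] [ 0.6597 -0.285   0.    ]
mat side 0.67 [279.7 166.6] [ 0.6575 -0.2752  0.    ]
board scene 0.74 [213.5 222.4] [0.6402 0.26   0.    ]
board side 0.78 [236.9 285. ] [0.6227 0.2513 0.    ]
wide_cup_center scene 0.84 [328.4 215.1] [ 0.524  -0.0488  0.    ]
wide_cup_center scene 0.61 [303.6 210.8] [0.5849 0.0022 0.    ]
wide_cup_center side 0.61 [341.8 198.3] [ 0.4441 -0.1083  0.    ]
sander_center scene 0.66 [251.9 256.9] [0.4106 0.2277 0.    ]
sander_center side 0.75 [349.6 285.5] [0.4012 0.2205 0.    ]
```

Run:
```python
import cv2
a=cv2.imread("pics/a_scene.png");b=cv2.imread("pics/a_side.png")
cv2.imwrite("pics/a1.png",cv2.resize(a[140:300,170:420],None,fx=3.2,fy=3.2,interpolation=2))
cv2.imwrite("pics/a2.png",cv2.resize(b[120:320,180:430],None,fx=3,fy=3,interpolation=2))
```

```text
(no output)
```

View pics/a1.png

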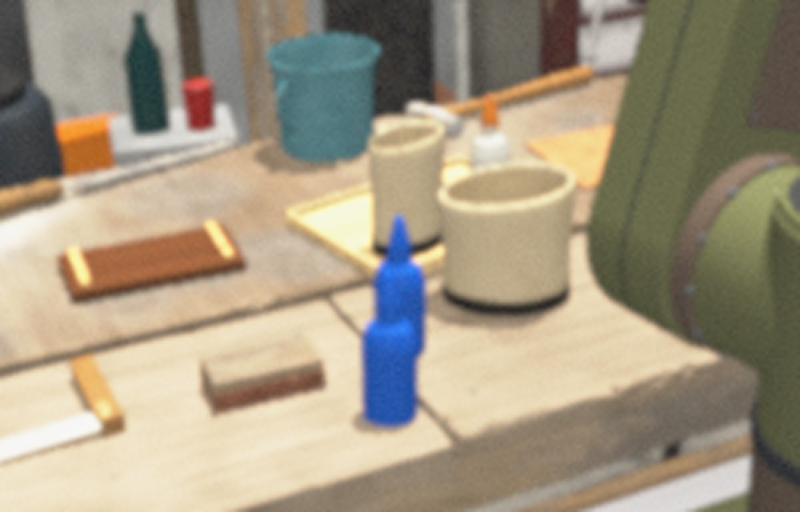

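View pics/a2.png

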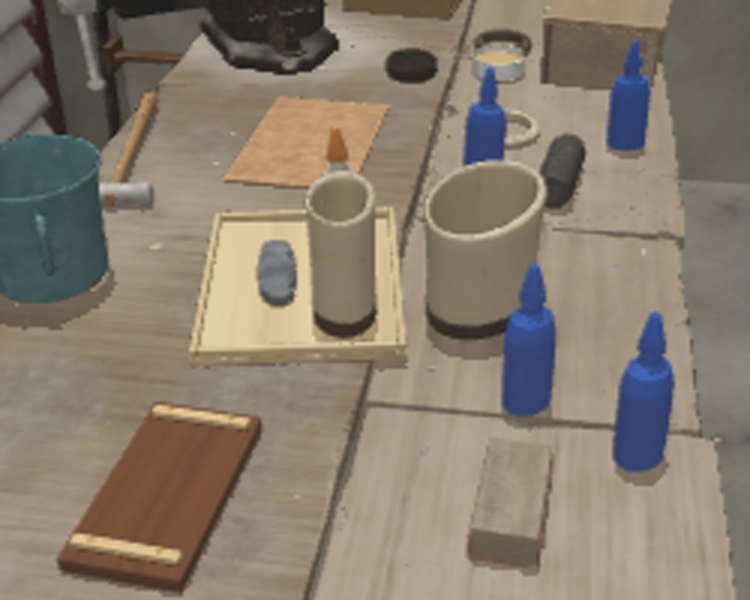

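The side view shows the cup at about (345,255), covering the bottle whose orange cap is at (336,145). The hone is at (277,270) in the tray, the mat is top left and the board bottom left. The blue bottles are decoys. I'll move the wrist camera over the tray next.

```bash
cat >> h.py <<'E'
np.set_printoptions(precision=4,suppress=True)
def go(p,az=90,lift=None):
    # az: azimuth of tool x (deg), tool down; tool y azimuth = az-90
    s=get_state(); R0=R.from_quat(s["tcp_rot"]); a=np.radians(az)
    X=np.array([np.cos(a),np.sin(a),0]);Z=np.array([0,0,-1.]);R1=R.from_matrix(np.c_[X,np.cross(Z,X),Z])
    t=R0.inv().apply(np.array(p)-s["eef_pos"])*1e3; r=(R0.inv()*R1).as_rotvec(degrees=True)
    m=R0.as_matrix(); print("at",s["t"],np.array(s["eef_pos"]),"az",np.degrees(np.arctan2(m[1,0],m[0,0])).round(2),"-> T",t.round(1),"R",r.round(2),"rows>",max(np.linalg.norm(t)/50,np.linalg.norm(r)/8.59).round(1))
E
python3 - <<'E'
from h import *
print(viewer.snapshot("wrist")["tool_from_camera"])
s=get_state();print(s["eef_pos"])
go([.134,-.559,.38],13.4); go([.50,-.03,.38],90)
E
```

```text
[[-0.001  -0.9446 -0.3281  0.0844]
 [ 1.     -0.0008 -0.0007 -0.0005]
 [ 0.0004 -0.3281  0.9446 -0.1637]
 [ 0.      0.      0.      1.    ]]
[ 0.1337 -0.5592  0.2109]
at 1.4 [ 0.1337 -0.5592  0.2109] az 13.45 -> T [   0.3   -0.2 -169.1] R [-0.   -0.    0.05] rows> 3.4
at 1.4 [ 0.1337 -0.5592  0.2109] az 13.45 -> T [ 479.3 -429.5 -169.1] R [ -0.    -0.   -76.55] rows> 13.3
```

```bash
python3 -m inch '[{"translation":[0,0,-110],"rotation":[0,0,0],"fingers":85},{"translation":[0,0,-170],"rotation":[0,0,0],"fingers":85},{"translation":[0,0,-170],"rotation":[0,0,0],"fingers":85},{"translation":[479,-429,-170],"rotation":[0,0,-76.5],"fingers":85},{"translation":[479,-429,-170],"rotation":[0,0,-76.5],"fingers":85},{"translation":[479,-429,-170],"rotation":[0,0,-76.5],"fingers":85},{"translation":[479,-429,-170],"rotation":[0,0,-76.5],"fingers":85},{"translation":[479,-429,-170],"rotation":[0,0,-76.5],"fingers":85},{"translation":[479,-429,-170],"rotation":[0,0,-76.5],"fingers":85},{"translation":[479,-429,-170],"rotation":[0,0,-76.5],"fingers":85},{"translation":[479,-429,-170],"rotation":[0,0,-76.5],"fingers":85},{"translation":[479,-429,-170],"rotation":[0,0,-76.5],"fingers":85},{"translation":[479,-429,-170],"rotation":[0,0,-76.5],"fingers":85},{"translation":[479,-429,-170],"rotation":[0,0,-76.5],"fingers":85},{"translation":[479,-429,-170],"rotation":[0,0,-76.5],"fingers":85},{"translation":[479,-429,-170],"rotation":[0,0,-76.5],"fingers":85},{"translation":[479,-429,-170],"rotation":[0,0,-76.5],"fingers":85},{"translation":[479,-429,-170],"rotation":[0,0,-76.5],"fingers":85},{"translation":[479,-429,-170],"rotation":[0,0,-76.5],"fingers":85},{"translation":[479,-429,-170],"rotation":[0,0,-76.5],"fingers":85}]'
cat > m2.py <<'E'
from h import *
import sys
c=cam("wrist");save(c,sys.argv[1]+".png")
go([.5,-.03,.38])
Z={"cup_mid_height":.065,"bottle_mid_height":.07,"hone_center":.0165,"wide_cup_center":.054,"sander_center":.013}
for t in ["cup_mid_height","bottle_mid_height","hone_center","tray","mat","board","wide_cup_center"]:
    for r in finder.landmark_of("wrist",t)[:3]:
        uv=np.array(r["point"])*S; print(t,round(r["confidence"],2),uv.round(1),onz(c,uv,Z.get(t,.005)))
E
python3 m2.py b
```

```text
t: 3.4
eef_pos: [0.4991, -0.0317, 0.381]
tcp_rot: [0.708, 0.706, -0.0, 0.0]
wrist_force: [-0.7, 0.6, -0.4]
grip_width: 0.085
grasp_force: 0.0
at 3.45 [ 0.4991 -0.0318  0.3811] az 89.83 -> T [1.8 0.9 1.1] R [ 0.01  0.02 -0.17] rows> 0.0
cup_mid_height 0.69 [350.3 101.1] [0.5457 0.0404 0.065 ]
bottle_mid_height 0.97 [293.1 256.6] [ 0.4534 -0.2174  0.07  ]
bottle_mid_height 0.78 [245.5  45.1] [0.3975 0.1152 0.07  ]
bottle_mid_height 0.61 [223.6 302. ] [ 0.3224 -0.3117  0.07  ]
hone_center 0.7 [387.9 122.4] [0.6142 0.0049 0.0165]
hone_center 0.56 [372.8 126.5] [ 0.5894 -0.0016  0.0165]
tray 0.63 [376.7 125.8] [ 0.598  -0.0017  0.005 ]
mat 0.98 [389.6 263.1] [ 0.6394 -0.2699  0.005 ]
wide_cup_center 0.81 [279.6 128.9] [ 0.4377 -0.0009  0.054 ]
```

View pics/b.png

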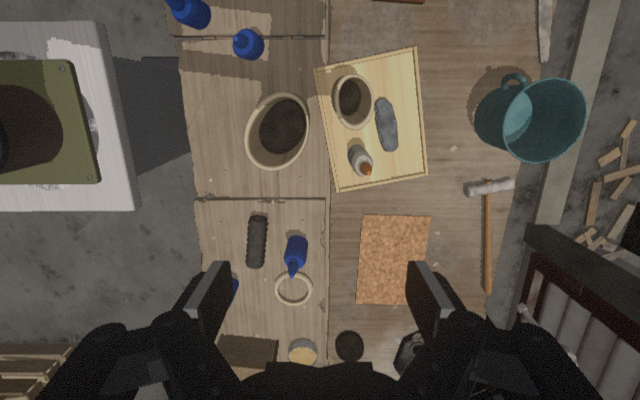

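The wrist view shows the tray at about (370,120) with the cup at (352,100), the bottle at (361,160) and the hone at (387,124). The mat is at (393,260). I'll centre the camera on the tray.

```bash
python3 -m inch '[{"translation":[50,15,0],"rotation":[0,0,0],"fingers":85},{"translation":[100,35,20],"rotation":[0,0,0],"fingers":85},{"translation":[150,50,40],"rotation":[0,0,0],"fingers":85},{"translation":[150,50,40],"rotation":[0,0,0],"fingers":85},{"translation":[150,50,40],"rotation":[0,0,0],"fingers":85},{"translation":[150,50,40],"rotation":[0,0,0],"fingers":85},{"translation":[150,50,40],"rotation":[0,0,0],"fingers":85}]'
cat > m3.py <<'E'
from h import *
import sys
c=cam("wrist");save(c,sys.argv[1]+".png")
s=get_state();print(s["eef_pos"])
import pickle;pickle.dump(c,open(sys.argv[1]+".pkl","wb"))
Z={"cup_mid_height":.065,"bottle_mid_height":.07,"hone_center":.0165}
for t in ["cup_mid_height","bottle_mid_height","hone_center","tray","mat","board"]:
    for r in finder.landmark_of("wrist",t)[:2]:
        uv=np.array(r["point"])*S; print(t,round(r["confidence"],2),uv.round(1),onz(c,uv,Z.get(t,.005)))
E
python3 m3.py c
python3 - <<'E'
from h import *
import pickle
c=pickle.load(open("c.pkl","rb")); u=proj(c,[.58,0,.03]); print(u)
u=u.astype(int); l=max(0,u[0]-150);t=max(0,u[1]-120);print(l,t)
save(c,"c1.png",(l,t,min(640,l+260),min(400,t+195)),3)
E
```

```text
t: 4.5
eef_pos: [0.55, 0.118, 0.3419]
tcp_rot: [0.708, 0.706, 0.0, 0.001]
wrist_force: [-0.2, 0.4, 0.5]
grip_width: 0.0848
grasp_force: 0.0
[0.55   0.1179 0.342 ]
bottle_mid_height 0.97 [330.9 260.2] [ 0.5689 -0.0523  0.07  ]
bottle_mid_height 0.84 [149.8 123. ] [0.3177 0.1634 0.07  ]
hone_center 0.96 [353.6 218.6] [ 0.6095 -0.0026  0.0165]
tray 0.67 [342.3 216.6] [ 0.591  -0.0036  0.005 ]
mat 0.65 [365.3 339.8] [ 0.644  -0.2755  0.005 ]
board 0.67 [368.4  54.6] [0.6239 0.2549 0.005 ]
[336.8698 220.3628]
186 100
```

View pics/c1.png

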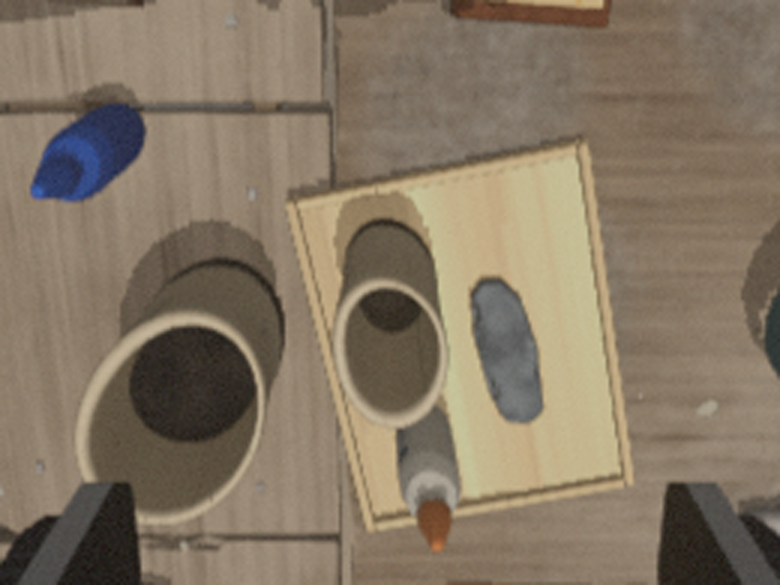

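The close view shows the tray corners at crop (290,198), (583,145), (632,482) and (372,530). The cup rim is centred at about (389,353), the hone at (507,350) and the bottle tip at (438,548). I'll compute metric poses and overlay them.

```bash
cat > m4.py <<'E'
from h import *
import pickle
c=pickle.load(open("c.pkl","rb"))
W=lambda u,v,z: onz(c,[186+u/3-1/3,100+v/3-1/3],z)
k=[W(*p,.019)[:2] for p in[(290,198),(583,145),(632,482),(372,530)]]
print("tray corners",np.array(k),"center",np.mean(k,0))
e=(k[1]-k[0])+(k[2]-k[3]);print("tray x az",np.degrees(np.arctan2(e[1],e[0])))
e=(k[0]-k[3])+(k[1]-k[2]);print("tray y az",np.degrees(np.arctan2(e[1],e[0])),[np.linalg.norm(k[i]-k[(i+1)%4]) for i in range(4)])
P=np.array([W(*p,.120)[:2] for p in[(335,355),(447,355),(383,279),(397,427),(350,302),(425,295),(345,393),(437,400)]])
(el)=cv2.fitEllipse((P*1e4).astype(np.float32));print("cup rim",np.array(el[0])/1e4,np.array(el[1])/10,"mm ang",el[2])
# hone: bluish-grey dark segmentation inside tray
im=c["im"].astype(int);m=((im[...,2]-im[...,0])>8)
box=np.zeros(m.shape,bool);box[100+265//3:100+430//3,186+460//3:186+560//3]=1
m=(m&box).astype(np.uint8);m=cv2.morphologyEx(m,cv2.MORPH_CLOSE,np.ones((5,5)))
cs=max(cv2.findContours(m,0,1)[0],key=cv2.contourArea)[:,0,:]
H=np.array([onz(c,p,.018)[:2] for p in cs]);r=cv2.minAreaRect((H*1e4).astype(np.float32));print("hone",np.array(r[0])/1e4,np.array(r[1])/10,r[2])
print("bottle tip",W(436,546,.127),"cap base (z~.1)",W(432,495,.1))
E
python3 m4.py
```

```text
tray corners [[ 0.4914  0.0911]
 [ 0.6468  0.119 ]
 [ 0.6887 -0.0829]
 [ 0.5327 -0.1156]] center [0.5899 0.0029]
tray x az 11.01461326969708
tray y az 101.51187620836787 [np.float64(0.15791770833114735), np.float64(0.20624519852219256), np.float64(0.15932151532020564), np.float64(0.21079038729251584)]
cup rim [0.5461 0.0419] [50.5633 72.5141] mm ang 2.295022964477539Traceback (most recent call last):
  File "m4.py", line 15, in <module>
    cs=max(cv2.findContours(m,0,1)[0],key=cv2.contourArea)[:,0,:]
       ~~~^^^^^^^^^^^^^^^^^^^^^^^^^^^^^^^^^^^^^^^^^^^^^^^^
ValueError: max() iterable argument is empty
```

```bash
sed -i 's/m=((im\[...,2\]-im\[...,0\])>8)/m=im[...,0]<135/; s/^H=/save(dict(im=np.stack([m*255]*3,-1).astype(np.uint8)),"mask.png");H=/' m4.py; python3 m4.py|tail -3
python3 - <<'E'
from h import *
import pickle
c=pickle.load(open("c.pkl","rb"));print(c["im"][100+350//3,186+500//3-8:186+500//3+16].tolist())
E
```

```text
cup rim [0.5461 0.0419] [50.5633 72.5141] mm ang 2.295022964477539
hone [0.6114 0.0014] [32.3958 92.6058] 16.816822052001953
bottle tip [ 0.5669 -0.0538  0.127 ] cap base (z~.1) [ 0.5659 -0.0423  0.1   ]
[[184, 171, 130], [112, 105, 85], [82, 82, 81], [91, 90, 91], [86, 87, 88], [92, 92, 91], [90, 90, 91], [93, 93, 92], [89, 90, 92], [98, 99, 98], [103, 105, 105], [101, 102, 101], [100, 100, 98], [96, 96, 96], [100, 101, 100], [93, 94, 91], [94, 98, 94], [104, 105, 103], [109, 114, 110], [109, 111, 112], [109, 108, 104], [162, 145, 113], [193, 177, 137], [198, 184, 143]]
```

Run:
```python
from h import *
go([.5463,.042,.20],93.5)
import pickle
c=pickle.load(open("b.pkl","rb")) if 0 else None
```

```text
at 4.85 [0.5499 0.1188 0.3413] az 89.9 -> T [-76.8  -3.6 141.3] R [ 0.04 -0.   -3.6 ] rows> 3.2
```

```bash
python3 -m inch '[{"translation":[-40,-2,60],"rotation":[0,0,-3.6],"fingers":66},{"translation":[-77,-4,100],"rotation":[0,0,-3.6],"fingers":66},{"translation":[-77,-4,141],"rotation":[0,0,-3.6],"fingers":66},{"translation":[-77,-4,141],"rotation":[0,0,-3.6],"fingers":66},{"translation":[-77,-4,141],"rotation":[0,0,-3.6],"fingers":66},{"translation":[-77,-4,141],"rotation":[0,0,-3.6],"fingers":66},{"translation":[-77,-4,141],"rotation":[0,0,-3.6],"fingers":66}]'
python3 - <<'E'
from h import *
c=cam("wrist");save(c,"d.png");go([.5463,.042,.06],93.5)
for t,z in(("cup_mid_height",.065),("bottle_mid_height",.07),("mat",.009)):
    for r in finder.landmark_of("wrist",t)[:2]:
        uv=np.array(r["point"])*S; print(t,round(r["confidence"],2),uv.round(1),onz(c,uv,z))
for a in (0,): print("rim ctr px",proj(c,[.5463,.042,.12]),"bottle axis px",proj(c,[.568,-.053,.07]),proj(c,[.568,-.053,.129]))
E
```

```text
t: 5.55
eef_pos: [0.5475, 0.0428, 0.2017]
tcp_rot: [0.685, 0.729, 0.001, 0.001]
wrist_force: [0.7, 0.3, -0.2]
grip_width: 0.0661
grasp_force: 0.0
at 5.6 [0.5474 0.0428 0.2018] az 93.59 -> T [ -0.8  -1.8 141.8] R [0.23 0.01 0.09] rows> 2.8
cup_mid_height 0.94 [314.6 180.5] [0.5435 0.0433 0.065 ]
bottle_mid_height 0.86 [161.7  95.1] [0.4006 0.1164 0.07  ]
bottle_mid_height 0.7 [63.1 33.9] [0.3219 0.1611 0.07  ]
mat 0.7 [366.2 372.1] [ 0.6394 -0.2693  0.009 ]
rim ctr px [317.3577 199.7878] bottle axis px [331.886  267.3699] [334.7415 301.8995]
```

View pics/d.png

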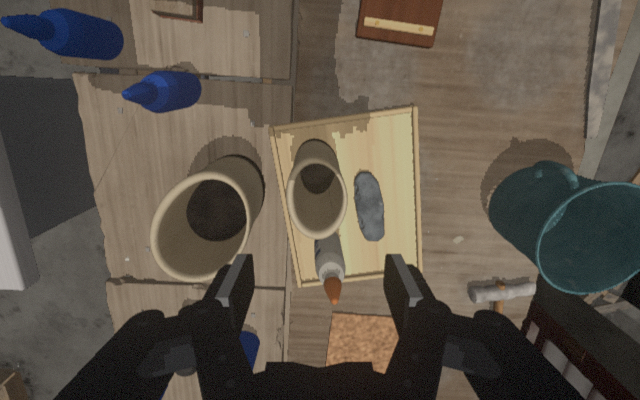

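Cup rim centre (317,200), bottle tip (334,302) and cup-to-wide-cup gap all agree with the computed poses. Descend and grasp.

```bash
python3 -m inch '[{"translation":[-1,-2,40],"rotation":[0,0,0],"fingers":66},{"translation":[-1,-2,80],"rotation":[0,0,0],"fingers":66},{"translation":[-1,-2,110],"rotation":[0,0,0],"fingers":66},{"translation":[-1,-2,130],"rotation":[0,0,0],"fingers":66},{"translation":[-1,-2,142],"rotation":[0,0,0],"fingers":66},{"translation":[-1,-2,142],"rotation":[0,0,0],"fingers":66},{"translation":[-1,-2,142],"rotation":[0,0,0],"fingers":66}]' && python3 -m inch '[{"translation":[0,0,0],"rotation":[0,0,0],"fingers":40},{"translation":[0,0,0],"rotation":[0,0,0],"fingers":40},{"translation":[0,0,0],"rotation":[0,0,0],"fingers":40},{"translation":[0,0,0],"rotation":[0,0,0],"fingers":40},{"translation":[0,0,0],"rotation":[0,0,0],"fingers":40},{"translation":[0,0,0],"rotation":[0,0,0],"fingers":40}]' 25
```

```text
t: 6.45
eef_pos: [0.5448, 0.0414, 0.0587]
tcp_rot: [0.685, 0.729, 0.0, 0.001]
wrist_force: [-0.6, 0.4, 0.0]
grip_width: 0.0659
grasp_force: 0.0
t: 7.05
eef_pos: [0.5454, 0.0413, 0.0595]
tcp_rot: [0.685, 0.729, 0.001, 0.001]
wrist_force: [-0.0, 0.1, 7.2]
grip_width: 0.0521
grasp_force: 26.1
```

```bash
python3 -m inch '[{"translation":[0,0,-10],"rotation":[0,0,0],"fingers":40},{"translation":[0,0,-30],"rotation":[0,0,0],"fingers":40},{"translation":[0,0,-70],"rotation":[0,0,0],"fingers":40},{"translation":[0,0,-110],"rotation":[0,0,0],"fingers":40},{"translation":[0,0,-150],"rotation":[0,0,0],"fingers":40},{"translation":[0,0,-170],"rotation":[0,0,0],"fingers":40},{"translation":[-30,5,-170],"rotation":[0,0,0],"fingers":40},{"translation":[-60,20,-170],"rotation":[0,0,0],"fingers":40},{"translation":[-90,40,-170],"rotation":[0,0,0],"fingers":40},{"translation":[-120,60,-170],"rotation":[0,0,0],"fingers":40},{"translation":[-120,60,-170],"rotation":[0,0,0],"fingers":40},{"translation":[-120,60,-170],"rotation":[0,0,0],"fingers":40},{"translation":[-120,60,-170],"rotation":[0,0,0],"fingers":40}]'
python3 m3.py e
```

```text
t: 8.35
eef_pos: [0.6102, -0.0741, 0.2278]
tcp_rot: [0.685, 0.729, -0.0, -0.001]
wrist_force: [0.2, 1.2, -0.5]
grip_width: 0.0514
grasp_force: 26.7
[ 0.6102 -0.0738  0.2279]
bottle_mid_height 0.76 [191.8 280.3] [ 0.4637 -0.214   0.07  ]
bottle_mid_height 0.56 [ 92.2 336. ] [ 0.3277 -0.3073  0.07  ]
hone_center 0.77 [325.3  98.5] [0.6123 0.0045 0.0165]
tray 0.66 [308.4 101.7] [ 0.5926 -0.0006  0.005 ]
board 0.23 [324.5 101.9] [0.6118 0.0003 0.005 ]
```

View pics/e.png

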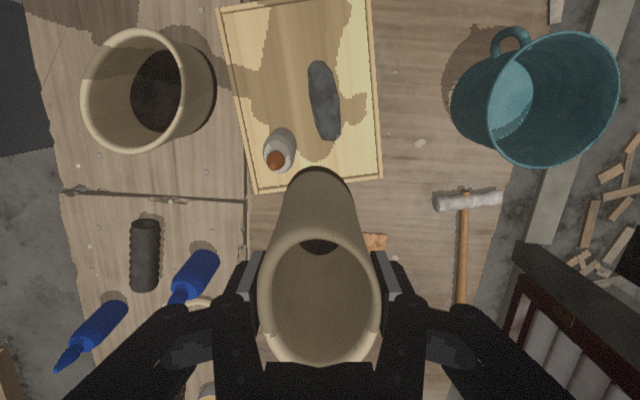

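Cup is held upright; the bottle is at (279,150) and the hone at (324,100), both undisturbed. The mat is hidden, so I'll take its corners from the earlier view b.

Run:
```python
from h import *
d=cam("scene")
import pickle;e=pickle.load(open("e.pkl","rb"))
T=np.array(viewer.snapshot("wrist")["tool_from_camera"])
W=np.eye(4);a=np.radians(89.83);X=np.array([np.cos(a),np.sin(a),0]);Z=np.array([0,0,-1.]);W[:3,:3]=np.c_[X,np.cross(Z,X),Z];W[:3,3]=[.4991,-.0318,.3811]
c=dict(K=e["K"],M=np.linalg.inv(W@T))
im=cv2.imread("pics/b.png").astype(int)[...,::-1]
m=((im[...,0]-im[...,2])>45).astype(np.uint8);m[:205]=0;m[315:]=0;m[:,:345]=0;m[:,440:]=0
m=cv2.morphologyEx(cv2.morphologyEx(m,2,np.ones((3,3))),3,np.ones((7,7)))
cs=max(cv2.findContours(m,0,1)[0],key=cv2.contourArea)[:,0,:]
H=np.array([onz(c,p,.009)[:2] for p in cs]);r=cv2.minAreaRect((H*1e4).astype(np.float32));print("mat",np.array(r[0])/1e4,np.array(r[1])/10,r[2])
go([.641,-.315,.2],90)
```

```text
mat [ 0.6408 -0.2648] [201.3913 130.2442] 87.98298645019531
at 8.8 [ 0.6111 -0.0745  0.2281] az 93.58 -> T [-241.9   14.8   28.1] R [0.01 0.   3.58] rows> 4.9
```

```bash
python3 -m inch '[{"translation":[-45,3,0],"rotation":[0,0,0],"fingers":40},{"translation":[-90,5,0],"rotation":[0,0,0],"fingers":40},{"translation":[-135,8,0],"rotation":[0,0,0],"fingers":40},{"translation":[-180,10,20],"rotation":[0,0,0],"fingers":40},{"translation":[-220,13,50],"rotation":[0,0,0],"fingers":40},{"translation":[-239,14,90],"rotation":[0,0,0],"fingers":40},{"translation":[-239,14,130],"rotation":[0,0,0],"fingers":40},{"translation":[-239,14,150],"rotation":[0,0,0],"fingers":40},{"translation":[-239,14,160],"rotation":[0,0,0],"fingers":40},{"translation":[-239,14,160],"rotation":[0,0,0],"fingers":40},{"translation":[-239,14,160],"rotation":[0,0,0],"fingers":40}]'
python3 -c "
from h import *
go([.6395,-.312,.0585],93.58)"
```

```text
t: 9.9
eef_pos: [0.6411, -0.3128, 0.0692]
tcp_rot: [0.685, 0.729, 0.0, 0.001]
wrist_force: [-0.3, -1.2, -0.1]
grip_width: 0.052
grasp_force: 26.8
at 9.9 [ 0.6411 -0.3128  0.0692] az 93.58 -> T [ 0.9 -1.6 10.7] R [ 0.11  0.07 -0.  ] rows> 0.2
```

```bash
python3 -m inch '[{"translation":[0,0,5],"rotation":[0,0,0],"fingers":40},{"translation":[0,0,9],"rotation":[0,0,0],"fingers":40},{"translation":[0,0,11],"rotation":[0,0,0],"fingers":40},{"translation":[0,0,11],"rotation":[0,0,0],"fingers":40},{"translation":[0,0,11],"rotation":[0,0,0],"fingers":40}]' && python3 -m inch '[{"translation":[0,0,0],"rotation":[0,0,0],"fingers":56},{"translation":[0,0,0],"rotation":[0,0,0],"fingers":60},{"translation":[0,0,0],"rotation":[0,0,0],"fingers":66},{"translation":[0,0,0],"rotation":[0,0,0],"fingers":66},{"translation":[0,0,-30],"rotation":[0,0,0],"fingers":66},{"translation":[0,0,-70],"rotation":[0,0,0],"fingers":66},{"translation":[0,0,-110],"rotation":[0,0,0],"fingers":66},{"translation":[0,0,-150],"rotation":[0,0,0],"fingers":66},{"translation":[45,0,-150],"rotation":[0,0,0],"fingers":66},{"translation":[90,-10,-150],"rotation":[0,0,0],"fingers":66},{"translation":[135,-20,-150],"rotation":[0,0,0],"fingers":66},{"translation":[180,-30,-150],"rotation":[0,0,0],"fingers":66},{"translation":[220,-45,-150],"rotation":[0,0,0],"fingers":66},{"translation":[260,-55,-150],"rotation":[0,0,0],"fingers":66},{"translation":[260,-55,-150],"rotation":[0,0,0],"fingers":66},{"translation":[260,-55,-150],"rotation":[0,0,0],"fingers":66}]'
python3 m3.py f
```

```text
t: 10.4
eef_pos: [0.6404, -0.3125, 0.0576]
tcp_rot: [0.685, 0.729, 0.0, 0.0]
wrist_force: [0.2, 1.3, 1.4]
grip_width: 0.0518
grasp_force: 27.0
t: 12.0
eef_pos: [0.5689, -0.0556, 0.2073]
tcp_rot: [0.684, 0.729, 0.0, 0.0]
wrist_force: [0.4, 0.9, -1.3]
grip_width: 0.0661
grasp_force: 0.0
[ 0.5694 -0.0566  0.2072]
cup_mid_height 0.67 [359.  370.4] [ 0.6372 -0.309   0.065 ]
bottle_mid_height 0.92 [317.6 177.1] [ 0.5673 -0.0516  0.07  ]
hone_center 0.83 [360.8 123.1] [ 0.6124 -0.0006  0.0165]
hone_center 0.52 [314.3 176.3] [ 0.5641 -0.0654  0.0165]
tray 0.62 [341.3 123.8] [ 0.5916 -0.0038  0.005 ]
mat 0.93 [363.4 315.7] [ 0.6472 -0.2717  0.005 ]
```

View pics/f.png

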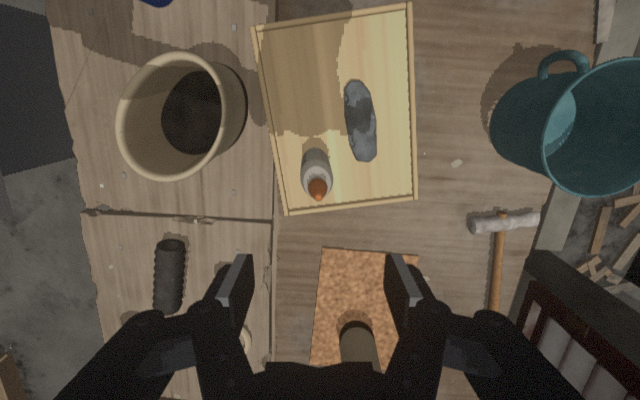

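Cup stands on the mat at about (358,345); bottle body at (317,175) agrees with the earlier estimate. Grasp the bottle.

```bash
python3 -c "
from h import *
go([.5675,-.0525,.06],98)"
```

```text
at 12.35 [ 0.5694 -0.0574  0.2067] az 93.47 -> T [  5.   -1.5 146.7] R [-0.01  0.   -4.53] rows> 2.9
```

```bash
python3 -m inch '[{"translation":[4,-2,0],"rotation":[0,0,-4.5],"fingers":52},{"translation":[4,-2,40],"rotation":[0,0,-4.5],"fingers":52},{"translation":[4,-2,80],"rotation":[0,0,-4.5],"fingers":52},{"translation":[4,-2,115],"rotation":[0,0,-4.5],"fingers":52},{"translation":[4,-2,135],"rotation":[0,0,-4.5],"fingers":52},{"translation":[4,-2,146],"rotation":[0,0,-4.5],"fingers":52},{"translation":[4,-2,146],"rotation":[0,0,-4.5],"fingers":52},{"translation":[4,-2,146],"rotation":[0,0,-4.5],"fingers":52}]' && python3 -m inch '[{"translation":[0,0,0],"rotation":[0,0,0],"fingers":20},{"translation":[0,0,0],"rotation":[0,0,0],"fingers":20},{"translation":[0,0,0],"rotation":[0,0,0],"fingers":20},{"translation":[0,0,0],"rotation":[0,0,0],"fingers":20},{"translation":[0,0,0],"rotation":[0,0,0],"fingers":20},{"translation":[0,0,0],"rotation":[0,0,0],"fingers":20}]' 25; python3 -c "
from h import *
go([.5675,-.0525,.06],98)"
```

```text
t: 13.15
eef_pos: [0.5677, -0.0529, 0.0615]
tcp_rot: [0.656, 0.755, 0.0, 0.001]
wrist_force: [0.9, 0.2, 0.7]
grip_width: 0.0521
grasp_force: 0.0
t: 13.75
eef_pos: [0.5681, -0.0527, 0.0624]
tcp_rot: [0.656, 0.755, 0.001, 0.001]
wrist_force: [0.8, 0.0, 6.9]
grip_width: 0.0236
grasp_force: 24.6
at 13.75 [ 0.5681 -0.0527  0.0624] az 98.06 -> T [ 0.3 -0.6  2.4] R [0.17 0.06 0.06] rows> 0.0
```

```bash
python3 -m inch '[{"translation":[0,0,0],"rotation":[0,0,0],"fingers":45},{"translation":[0,0,0],"rotation":[0,0,0],"fingers":45},{"translation":[0,0,0],"rotation":[0,0,0],"fingers":45},{"translation":[0,0,3],"rotation":[0,0,0],"fingers":45},{"translation":[0,0,5.5],"rotation":[0,0,0],"fingers":45},{"translation":[0,0,5.5],"rotation":[0,0,0],"fingers":45}]';python3 - <<'E'
from h import *
c=cam("side");s=cam("scene");save(s,"g.png",(270,140,380,220),5)
w=cam("wrist");save(w,"g2.png",(220,100,420,250),4)
go([.5675,-.0525,.06],98)
E
```

```text
t: 14.35
eef_pos: [0.5662, -0.0524, 0.0547]
tcp_rot: [0.656, 0.755, -0.0, -0.001]
wrist_force: [0.0, -0.5, 0.9]
grip_width: 0.0453
grasp_force: 0.0
at 14.5 [ 0.5667 -0.0525  0.0552] az 98.06 -> T [-0.1  0.8 -4.8] R [-0.02 -0.01  0.06] rows> 0.1
```

View pics/g2.png

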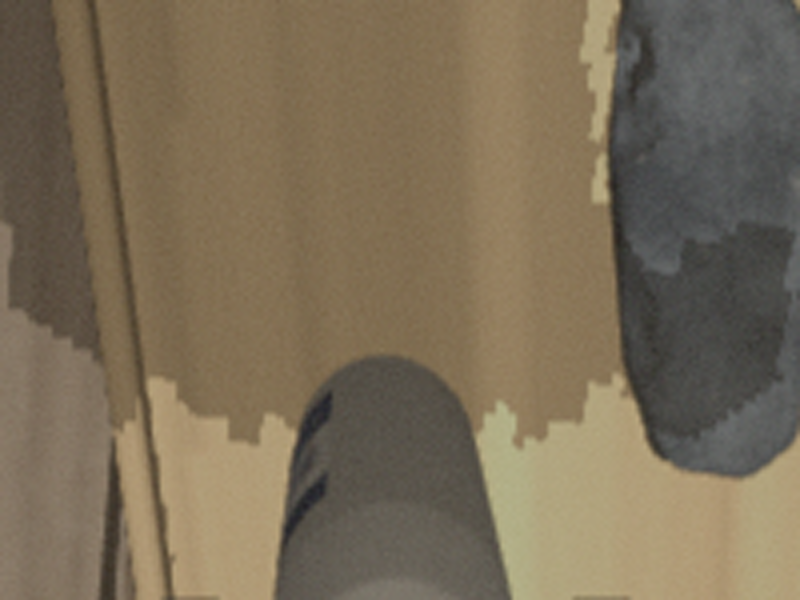

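Bottle stands upright between the fingers, with its body at crop (385,480) and nothing touching; close lower.

```bash
python3 -m inch '[{"translation":[0,0,0],"rotation":[0,0,0],"fingers":20},{"translation":[0,0,0],"rotation":[0,0,0],"fingers":20},{"translation":[0,0,0],"rotation":[0,0,0],"fingers":20},{"translation":[0,0,0],"rotation":[0,0,0],"fingers":20},{"translation":[0,0,0],"rotation":[0,0,0],"fingers":20},{"translation":[0,0,0],"rotation":[0,0,0],"fingers":20}]' 25
```

```text
t: 15.1
eef_pos: [0.5668, -0.0525, 0.0556]
tcp_rot: [0.656, 0.755, 0.0, 0.0]
wrist_force: [-0.0, 0.3, 2.4]
grip_width: 0.0276
grasp_force: 24.0
```

```bash
python3 -m inch '[{"translation":[0,0,0],"rotation":[0,0,0],"fingers":45},{"translation":[0,0,0],"rotation":[0,0,0],"fingers":45},{"translation":[0,0,0],"rotation":[0,0,0],"fingers":45},{"translation":[0,0,1.5],"rotation":[0,0,0],"fingers":45},{"translation":[0,0,3],"rotation":[0,0,0],"fingers":45},{"translation":[0,0,3],"rotation":[0,0,0],"fingers":45}]'; python3 -m inch '[{"translation":[0,0,1],"rotation":[0,0,0],"fingers":45},{"translation":[0,0,2],"rotation":[0,0,0],"fingers":45},{"translation":[0,0,2],"rotation":[0,0,0],"fingers":45}]'; python3 -m inch '[{"translation":[0,0,0],"rotation":[0,0,0],"fingers":20},{"translation":[0,0,0],"rotation":[0,0,0],"fingers":20},{"translation":[0,0,0],"rotation":[0,0,0],"fingers":20},{"translation":[0,0,0],"rotation":[0,0,0],"fingers":20},{"translation":[0,0,0],"rotation":[0,0,0],"fingers":20}]' 25
```

```text
t: 15.7
eef_pos: [0.5665, -0.0524, 0.0521]
tcp_rot: [0.656, 0.755, -0.0, -0.0]
wrist_force: [-0.3, -0.7, 0.7]
grip_width: 0.0444
grasp_force: 0.0
t: 16.0
eef_pos: [0.5667, -0.0525, 0.0502]
tcp_rot: [0.656, 0.755, -0.0, -0.0]
wrist_force: [-0.1, -0.5, 0.1]
grip_width: 0.045
grasp_force: 0.0
t: 16.5
eef_pos: [0.5668, -0.0525, 0.0506]
tcp_rot: [0.656, 0.755, 0.0, 0.0]
wrist_force: [-0.8, -0.4, 3.3]
grip_width: 0.0302
grasp_force: 24.8
```

```bash
python3 -m inch '[{"translation":[0,0,0],"rotation":[0,0,0],"fingers":45},{"translation":[0,0,0],"rotation":[0,0,0],"fingers":45},{"translation":[0,0,0],"rotation":[0,0,0],"fingers":45},{"translation":[0,0,1.5],"rotation":[0,0,0],"fingers":45},{"translation":[0,0,3],"rotation":[0,0,0],"fingers":45},{"translation":[0,0,3],"rotation":[0,0,0],"fingers":45}]'; python3 -m inch '[{"translation":[0,0,1],"rotation":[0,0,0],"fingers":45},{"translation":[0,0,2],"rotation":[0,0,0],"fingers":45},{"translation":[0,0,2],"rotation":[0,0,0],"fingers":45}]'; python3 -m inch '[{"translation":[0,0,0],"rotation":[0,0,0],"fingers":20},{"translation":[0,0,0],"rotation":[0,0,0],"fingers":20},{"translation":[0,0,0],"rotation":[0,0,0],"fingers":20},{"translation":[0,0,0],"rotation":[0,0,0],"fingers":20},{"translation":[0,0,0],"rotation":[0,0,0],"fingers":20}]' 25
```

```text
t: 17.1
eef_pos: [0.5665, -0.0524, 0.047]
tcp_rot: [0.656, 0.755, -0.0, -0.0]
wrist_force: [0.1, 0.4, 0.1]
grip_width: 0.0444
grasp_force: 0.0
t: 17.4
eef_pos: [0.5667, -0.0525, 0.0452]
tcp_rot: [0.656, 0.755, -0.0, -0.0]
wrist_force: [0.9, 0.4, 0.2]
grip_width: 0.045
grasp_force: 0.0
t: 17.9
eef_pos: [0.5668, -0.0525, 0.0456]
tcp_rot: [0.656, 0.755, 0.0, 0.0]
wrist_force: [-0.4, -0.3, 2.9]
grip_width: 0.0309
grasp_force: 25.0
```

```bash
python3 -m inch '[{"translation":[0,0,-8],"rotation":[0,0,0],"fingers":20},{"translation":[0,0,-25],"rotation":[0,0,0],"fingers":20},{"translation":[0,0,-60],"rotation":[0,0,0],"fingers":20},{"translation":[0,0,-90],"rotation":[0,0,0],"fingers":20},{"translation":[-20,6,-100],"rotation":[0,0,0],"fingers":20},{"translation":[-55,18,-100],"rotation":[0,0,0],"fingers":20},{"translation":[-95,30,-100],"rotation":[0,0,0],"fingers":20},{"translation":[-130,42,-100],"rotation":[0,0,0],"fingers":20},{"translation":[-155,50,-90],"rotation":[0,0,0],"fingers":20},{"translation":[-168,53,-70],"rotation":[0,0,0],"fingers":20},{"translation":[-168,53,-35],"rotation":[0,0,0],"fingers":20},{"translation":[-168,53,-15],"rotation":[0,0,0],"fingers":20},{"translation":[-168,53,-8],"rotation":[0,0,0],"fingers":20},{"translation":[-168,53,-8],"rotation":[0,0,0],"fingers":20},{"translation":[-168,53,-8],"rotation":[0,0,0],"fingers":20}]'; python3 -c "
from h import *
go([.6428,-.212,.0436],98)"
```

```text
t: 19.4
eef_pos: [0.6437, -0.2116, 0.0545]
tcp_rot: [0.656, 0.755, 0.0, 0.001]
wrist_force: [0.5, -0.7, 0.2]
grip_width: 0.0314
grasp_force: 25.0
at 19.4 [ 0.6437 -0.2116  0.0545] az 98.07 -> T [-0.3 -1.  10.9] R [0.09 0.05 0.07] rows> 0.2
```

```bash
python3 -m inch '[{"translation":[0,0,5],"rotation":[0,0,0],"fingers":20},{"translation":[0,0,9],"rotation":[0,0,0],"fingers":20},{"translation":[0,0,10.5],"rotation":[0,0,0],"fingers":20},{"translation":[0,0,10.5],"rotation":[0,0,0],"fingers":20},{"translation":[0,0,10.5],"rotation":[0,0,0],"fingers":20}]' && python3 -m inch '[{"translation":[0,0,0],"rotation":[0,0,0],"fingers":36},{"translation":[0,0,0],"rotation":[0,0,0],"fingers":42},{"translation":[0,0,0],"rotation":[0,0,0],"fingers":50},{"translation":[0,0,0],"rotation":[0,0,0],"fingers":50},{"translation":[0,0,-30],"rotation":[0,0,0],"fingers":50},{"translation":[0,0,-70],"rotation":[0,0,0],"fingers":50},{"translation":[0,0,-110],"rotation":[0,0,0],"fingers":50},{"translation":[0,0,-150],"rotation":[0,0,0],"fingers":50},{"translation":[45,0,-150],"rotation":[0,0,-4],"fingers":50},{"translation":[90,-1,-150],"rotation":[0,0,-8.7],"fingers":50},{"translation":[135,-1,-150],"rotation":[0,0,-8.7],"fingers":50},{"translation":[180,-2,-150],"rotation":[0,0,-8.7],"fingers":50},{"translation":[214,-2,-150],"rotation":[0,0,-8.7],"fingers":50},{"translation":[214,-2,-150],"rotation":[0,0,-8.7],"fingers":50},{"translation":[214,-2,-150],"rotation":[0,0,-8.7],"fingers":50},{"translation":[214,-2,-150],"rotation":[0,0,-8.7],"fingers":50}]'
python3 m3.py k
python3 - <<'E'
from h import *
import pickle
c=pickle.load(open("k.pkl","rb"))
u=proj(c,[.611,0,.018]).astype(int);im=c["im"].astype(int);print(u)
m=(im[...,0]<im[...,2]+12).astype(np.uint8);b=np.zeros_like(m);b[u[1]-75:u[1]+75,u[0]-45:u[0]+45]=1;m*=b
m=cv2.morphologyEx(cv2.morphologyEx(m,2,np.ones((3,3))),3,np.ones((7,7)))
cs=max(cv2.findContours(m,0,1)[0],key=cv2.contourArea)[:,0,:]
H=np.array([onz(c,p,.019)[:2] for p in cs]);r=cv2.minAreaRect((H*1e4).astype(np.float32));print("hone",np.array(r[0])/1e4,np.array(r[1])/10,r[2])
cv2.drawContours(c["im"],[cs],-1,(255,0,0),1);save(c,"k.png")
go([.611,0,.03],106.8)
E
```

```text
t: 19.9
eef_pos: [0.6431, -0.2114, 0.0436]
tcp_rot: [0.656, 0.755, 0.0, 0.0]
wrist_force: [-0.9, 0.7, 3.5]
grip_width: 0.031
grasp_force: 25.4
t: 21.5
eef_pos: [0.6111, -0.0007, 0.1929]
tcp_rot: [0.597, 0.802, -0.0, 0.0]
wrist_force: [0.2, -0.3, -0.2]
grip_width: 0.0499
grasp_force: 0.0
[ 0.6112 -0.001   0.1928]
bottle_mid_height 0.93 [ 18.1 350.8] [ 0.3281 -0.2994  0.07  ]
bottle_mid_height 0.86 [138.7 324.1] [ 0.4611 -0.2188  0.07  ]
hone_center 0.72 [318.6 170.5] [0.6104 0.0004 0.0165]
tray 0.57 [306.1 162.7] [0.5947 0.0025 0.005 ]
mat 0.98 [287.8 347.7] [ 0.6441 -0.2674  0.005 ]
[318 171]
hone [0.6115 0.0007] [30.5189 88.6202] 15.909533500671387
at 21.85 [ 0.6109 -0.0006  0.1928] az 106.68 -> T [  0.5   0.3 162.8] R [-0.01 -0.   -0.12] rows> 3.3
```

View pics/k.png

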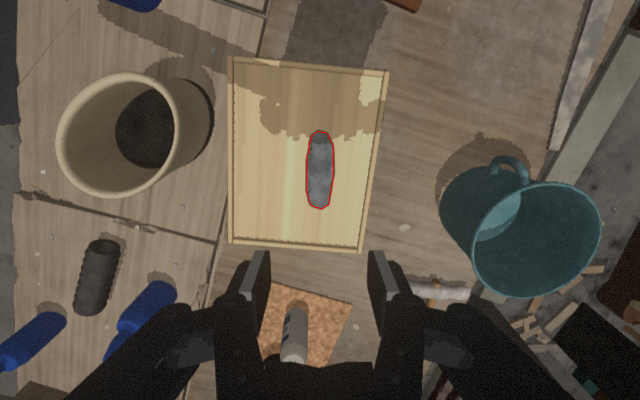

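The hone contour at (319,169) fits (31 × 89 mm, 16°), and the bottle stands on the mat at (293,335). Descend on the hone.

```bash
python3 -m inch '[{"translation":[1,0,45],"rotation":[0,0,0],"fingers":50},{"translation":[1,0,90],"rotation":[0,0,0],"fingers":50},{"translation":[1,0,130],"rotation":[0,0,0],"fingers":50},{"translation":[1,0,160],"rotation":[0,0,0],"fingers":50},{"translation":[1,0,172],"rotation":[0,0,0],"fingers":50},{"translation":[1,0,180],"rotation":[0,0,0],"fingers":50},{"translation":[1,0,180],"rotation":[0,0,0],"fingers":50},{"translation":[1,0,180],"rotation":[0,0,0],"fingers":50}]' && python3 -m inch '[{"translation":[0,0,0],"rotation":[0,0,0],"fingers":38},{"translation":[0,0,0],"rotation":[0,0,0],"fingers":25},{"translation":[0,0,0],"rotation":[0,0,0],"fingers":25},{"translation":[0,0,0],"rotation":[0,0,0],"fingers":25},{"translation":[0,0,0],"rotation":[0,0,0],"fingers":25}]' 30
```

```text
t: 22.65
eef_pos: [0.612, 0.001, 0.0143]
tcp_rot: [0.597, 0.803, 0.001, 0.001]
wrist_force: [1.0, -0.2, 0.6]
grip_width: 0.0501
grasp_force: 0.0
t: 23.15
eef_pos: [0.6106, 0.0012, 0.0131]
tcp_rot: [0.597, 0.803, 0.0, 0.0]
wrist_force: [-0.6, -0.4, -0.3]
grip_width: 0.0247
grasp_force: 0.0
```

```bash
python3 -m inch '[{"translation":[0,0,-10],"rotation":[0,0,0],"fingers":50},{"translation":[0,0,-10],"rotation":[0,0,0],"fingers":50},{"translation":[0,0,-10],"rotation":[0,0,0],"fingers":50}]'
python3 - <<'E'
from h import *
w=cam("wrist");save(w,"l.png",(200,100,460,295),3);go([.611,.0005,.006],106.8)
for r in finder.landmark_of("wrist","hone_center")[:1]: print(onz(w,np.array(r["point"])*S,.0165))
E
```

```text
t: 23.45
eef_pos: [0.6111, 0.0011, 0.0235]
tcp_rot: [0.597, 0.803, 0.0, 0.001]
wrist_force: [-0.0, 0.7, 0.4]
grip_width: 0.0498
grasp_force: 0.0
at 23.5 [0.6108 0.0011 0.0233] az 106.75 -> T [-0.6  0.  17.3] R [ 0.04  0.02 -0.05] rows> 0.3
[0.6111 0.0009 0.0165]
```

View pics/l.png

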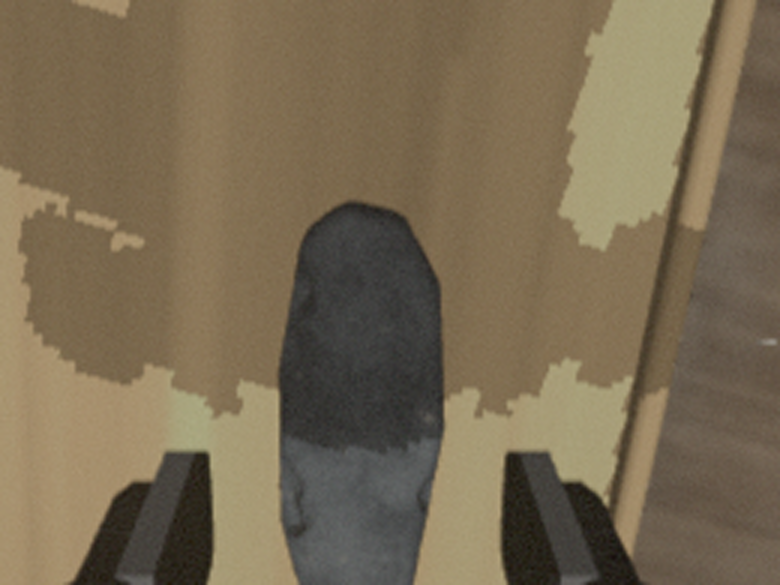

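The hone lies centred between the open fingers (crop column 360, fingers at 210 and 505); the close was just too high.

```bash
python3 -m inch '[{"translation":[0,0,10],"rotation":[0,0,0],"fingers":48},{"translation":[0,0,14],"rotation":[0,0,0],"fingers":48},{"translation":[0,0,16.5],"rotation":[0,0,0],"fingers":48},{"translation":[0,0,16.5],"rotation":[0,0,0],"fingers":48},{"translation":[0,0,16.5],"rotation":[0,0,0],"fingers":48}]' && python3 -m inch '[{"translation":[0,0,0],"rotation":[0,0,0],"fingers":38},{"translation":[0,0,0],"rotation":[0,0,0],"fingers":25},{"translation":[0,0,0],"rotation":[0,0,0],"fingers":25},{"translation":[0,0,0],"rotation":[0,0,0],"fingers":25},{"translation":[0,0,0],"rotation":[0,0,0],"fingers":25}]' 30
```

```text
t: 24.05
eef_pos: [0.6104, 0.0012, 0.0061]
tcp_rot: [0.597, 0.803, -0.0, -0.0]
wrist_force: [-0.8, 0.6, 0.2]
grip_width: 0.0478
grasp_force: 0.0
t: 24.55
eef_pos: [0.6106, 0.0012, 0.0065]
tcp_rot: [0.597, 0.803, 0.0, 0.0]
wrist_force: [0.3, 0.4, -0.1]
grip_width: 0.0249
grasp_force: 0.0
```

Run:
```python
from h import *
T=np.array(viewer.snapshot("wrist")["tool_from_camera"]);c=cam("wrist");K=c["K"]
for u1,u2,v,w in((212,505,455,.0498),(212,505,580,.0498)):
    z=K[0,0]*w/((u2-u1)/3); p=np.array([((u1+u2)/6+200-K[0,2])*z/K[0,0],(v/3+100-K[1,2])*z/K[1,1],z,1]); print("tool xyz mm",(T@p)[:3]*1e3)
save(c,"m.png",(200,100,460,295),3)
s=get_state();print(s["eef_pos"],s["wrist_force"],s["grip_width"])
```

```text
tool xyz mm [  8.3351   0.0851 -23.9119]
tool xyz mm [-11.737    0.0656 -30.8753]
[0.6106 0.0012 0.0065] [0.5598 0.2746 0.9063] 0.024997483147858983
```

View pics/m.png

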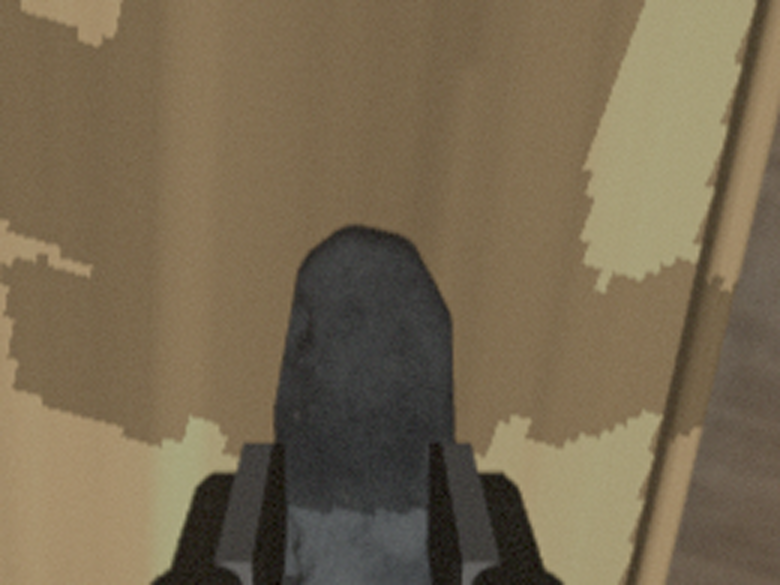

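Fingers are above the hone's edges (inner faces at crop 285 and 430), so they need to go lower still. Step down while watching the force.

```bash
python3 -m inch '[{"translation":[0,0,-4],"rotation":[0,0,0],"fingers":46},{"translation":[0,0,-4],"rotation":[0,0,0],"fingers":46},{"translation":[0,0,-4],"rotation":[0,0,0],"fingers":46},{"translation":[0,0,0],"rotation":[0,0,0],"fingers":46},{"translation":[0,0,2],"rotation":[0,0,0],"fingers":46},{"translation":[0,0,3],"rotation":[0,0,0],"fingers":46},{"translation":[0,0,3],"rotation":[0,0,0],"fingers":46}]'; python3 -m inch '[{"translation":[0,0,1.5],"rotation":[0,0,0],"fingers":46},{"translation":[0,0,3],"rotation":[0,0,0],"fingers":46},{"translation":[0,0,3],"rotation":[0,0,0],"fingers":46}]';python3 -m inch '[{"translation":[0,0,0],"rotation":[0,0,0],"fingers":36},{"translation":[0,0,0],"rotation":[0,0,0],"fingers":28},{"translation":[0,0,0],"rotation":[0,0,0],"fingers":28},{"translation":[0,0,0],"rotation":[0,0,0],"fingers":28}]' 30
```

```text
t: 25.35
eef_pos: [0.6102, 0.0012, 0.003]
tcp_rot: [0.597, 0.803, -0.0, -0.0]
wrist_force: [-0.2, -0.1, 0.5]
grip_width: 0.0461
grasp_force: 0.0
t: 25.65
eef_pos: [0.6104, 0.0012, 0.0002]
tcp_rot: [0.597, 0.803, -0.0, -0.0]
wrist_force: [-0.3, 0.8, -0.1]
grip_width: 0.0459
grasp_force: 0.0
t: 26.05
eef_pos: [0.6116, 0.0012, 0.0009]
tcp_rot: [0.597, 0.803, 0.001, 0.001]
wrist_force: [1.9, 0.4, 2.2]
grip_width: 0.0277
grasp_force: 1.1
```

```bash
python3 -m inch '[{"translation":[0,0,-5],"rotation":[0,0,0],"fingers":46},{"translation":[0,0,-5],"rotation":[0,0,0],"fingers":46},{"translation":[0,0,-5],"rotation":[0,0,0],"fingers":46},{"translation":[0,0,0],"rotation":[0,0,0],"fingers":46},{"translation":[0,0,2],"rotation":[0,0,0],"fingers":46},{"translation":[0,0,3],"rotation":[0,0,0],"fingers":46},{"translation":[0,0,3],"rotation":[0,0,0],"fingers":46}]'; python3 -m inch '[{"translation":[0,0,1],"rotation":[0,0,0],"fingers":46},{"translation":[0,0,2],"rotation":[0,0,0],"fingers":46},{"translation":[0,0,2],"rotation":[0,0,0],"fingers":46}]';python3 -m inch '[{"translation":[0,0,0],"rotation":[0,0,0],"fingers":36},{"translation":[0,0,0],"rotation":[0,0,0],"fingers":28},{"translation":[0,0,0],"rotation":[0,0,0],"fingers":28},{"translation":[0,0,0],"rotation":[0,0,0],"fingers":28}]' 30
```

```text
t: 26.75
eef_pos: [0.6102, 0.0012, -0.0031]
tcp_rot: [0.597, 0.803, -0.0, -0.0]
wrist_force: [0.0, 0.1, -0.4]
grip_width: 0.0461
grasp_force: 0.0
t: 27.05
eef_pos: [0.6105, 0.0012, -0.0047]
tcp_rot: [0.597, 0.803, -0.0, -0.0]
wrist_force: [0.3, -0.5, -0.2]
grip_width: 0.0461
grasp_force: 0.0
t: 27.45
eef_pos: [0.6106, 0.0011, -0.0043]
tcp_rot: [0.597, 0.803, 0.0, 0.0]
wrist_force: [-1.0, 0.3, 2.3]
grip_width: 0.0311
grasp_force: 29.9
```

```bash
python3 -m inch '[{"translation":[0,0,0],"rotation":[0,0,0],"fingers":46},{"translation":[0,0,0],"rotation":[0,0,0],"fingers":46},{"translation":[0,0,0],"rotation":[0,0,0],"fingers":46},{"translation":[0,0,1],"rotation":[0,0,0],"fingers":46},{"translation":[0,0,2.5],"rotation":[0,0,0],"fingers":46},{"translation":[0,0,2.5],"rotation":[0,0,0],"fingers":46}]'; python3 -m inch '[{"translation":[0,0,0],"rotation":[0,0,0],"fingers":36},{"translation":[0,0,0],"rotation":[0,0,0],"fingers":28},{"translation":[0,0,0],"rotation":[0,0,0],"fingers":28},{"translation":[0,0,0],"rotation":[0,0,0],"fingers":28}]' 30
```

```text
t: 28.05
eef_pos: [0.6103, 0.0012, -0.0074]
tcp_rot: [0.597, 0.803, -0.0, -0.0]
wrist_force: [0.9, -0.1, 0.4]
grip_width: 0.0458
grasp_force: 0.0
t: 28.45
eef_pos: [0.6106, 0.0011, -0.0069]
tcp_rot: [0.597, 0.803, 0.0, 0.0]
wrist_force: [-0.5, -0.5, 1.9]
grip_width: 0.0312
grasp_force: 29.9
```

```bash
python3 -m inch '[{"translation":[0,0,-8],"rotation":[0,0,0],"fingers":25},{"translation":[0,0,-30],"rotation":[0,0,0],"fingers":25},{"translation":[0,0,-70],"rotation":[0,0,0],"fingers":25},{"translation":[0,0,-115],"rotation":[0,0,0],"fingers":25},{"translation":[0,0,-160],"rotation":[0,0,0],"fingers":25},{"translation":[25,5,-200],"rotation":[0,0,0],"fingers":25},{"translation":[65,15,-225],"rotation":[0,0,0],"fingers":25},{"translation":[105,25,-225],"rotation":[0,0,0],"fingers":25},{"translation":[145,34,-225],"rotation":[0,0,0],"fingers":25},{"translation":[165,38,-225],"rotation":[0,0,0],"fingers":25},{"translation":[165,38,-225],"rotation":[0,0,0],"fingers":25},{"translation":[165,38,-225],"rotation":[0,0,0],"fingers":25}]'
python3 m3.py n
```

```text
t: 29.65
eef_pos: [0.599, 0.1701, 0.2179]
tcp_rot: [0.596, 0.803, -0.0, 0.0]
wrist_force: [-0.0, -0.5, -0.7]
grip_width: 0.031
grasp_force: 29.9
[0.5992 0.1694 0.2179]
bottle_mid_height 0.82 [ 43.1 102.3] [0.3222 0.1658 0.07  ]
bottle_mid_height 0.82 [121.4 167.5] [0.4002 0.1221 0.07  ]
hone_center 0.55 [317.4 265.9] [0.6366 0.0378 0.0165]
board 0.62 [355.8 103.1] [0.619  0.2523 0.005 ]
```

View pics/n.png

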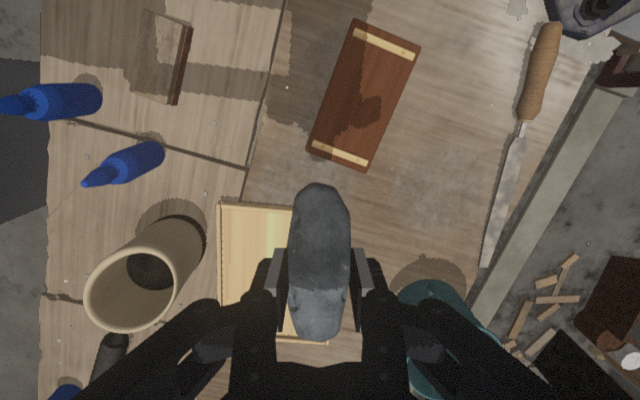

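The hone is held level at (319,262); the board shows corners (353,19), (421,47), (366,172) and (306,147), rotated in view. Compute its pose.

Run:
```python
from h import *
import pickle
c=pickle.load(open("n.pkl","rb"));im=c["im"].astype(int)
# board: saturated brown
hsv=cv2.cvtColor(c["im"],cv2.COLOR_RGB2HSV)
g=np.full(im.shape[:2],cv2.GC_BGD,np.uint8);q=np.array([(353,19),(421,47),(366,172),(306,147)]);ce=q.mean(0)
cv2.fillConvexPoly(g,((q-ce)*1.12+ce).astype(int),cv2.GC_PR_BGD);cv2.fillConvexPoly(g,((q-ce)*.97+ce).astype(int),cv2.GC_PR_FGD);cv2.fillConvexPoly(g,((q-ce)*.85+ce).astype(int),cv2.GC_FGD)
cv2.grabCut(c["im"].copy(),g,None,np.zeros((1,65)),np.zeros((1,65)),5,cv2.GC_INIT_WITH_MASK)
m=((g==1)|(g==3)).astype(np.uint8);cs=max(cv2.findContours(m,0,1)[0],key=cv2.contourArea)[:,0,:]
for P,n in((cs,"grab"),(q,"hand")):
    H=np.array([onz(c,p,.016)[:2] for p in P]);r=cv2.minAreaRect((H*1e4).astype(np.float32));print(n,np.array(r[0])/1e4,np.array(r[1])/10,r[2])
# cleat centres (z .023)
a=onz(c,(386,43),.023);b=onz(c,(339,155),.023);print(a,b,(a+b)/2,np.degrees(np.arctan2(*(a-b)[[1,0]])),np.linalg.norm(a-b))
# hone in hand
hz=c["im"][150:345,270:370].astype(int)
u=(317.4,265.9);print("hone in hand",onz(c,u,.2413),"tcp",.5992,.1694)
```

```text
grab [0.621 0.255] [150.3059  80.8934] 86.03959655761719
hand [0.6215 0.2561] [147.0344  78.7115] 86.08924102783203
[0.6275 0.3182 0.023 ] [0.617  0.1916 0.023 ] [0.6222 0.2549 0.023 ] 85.26355998385986 0.127084523879315
hone in hand [0.5981 0.1696 0.2413] tcp 0.5992 0.1694
```

```bash
python3 -c "
from h import *
go([.6215,.255,.05],86)"
```

```text
at 30.0 [0.5995 0.1691 0.2179] az 106.67 -> T [ 76.   45.7 167.9] R [-0.01  0.01 20.67] rows> 3.8
```

```bash
python3 -m inch '[{"translation":[25,15,20],"rotation":[0,0,7],"fingers":25},{"translation":[50,30,40],"rotation":[0,0,14],"fingers":25},{"translation":[76,46,70],"rotation":[0,0,20.7],"fingers":25},{"translation":[76,46,110],"rotation":[0,0,20.7],"fingers":25},{"translation":[76,46,145],"rotation":[0,0,20.7],"fingers":25},{"translation":[76,46,168],"rotation":[0,0,20.7],"fingers":25},{"translation":[76,46,168],"rotation":[0,0,20.7],"fingers":25},{"translation":[76,46,168],"rotation":[0,0,20.7],"fingers":25},{"translation":[76,46,168],"rotation":[0,0,20.7],"fingers":25}]'
python3 -c "
from h import *
go([.6215,.255,-.0005],86)"
```

```text
t: 30.9
eef_pos: [0.6233, 0.2564, 0.0519]
tcp_rot: [0.731, 0.682, 0.002, 0.001]
wrist_force: [-0.2, -0.8, 0.3]
grip_width: 0.031
grasp_force: 30.0
at 30.9 [0.6233 0.2564 0.0519] az 86.02 -> T [-1.6 -1.9 52.4] R [ 0.19 -0.08  0.02] rows> 1.0
```

```bash
python3 -m inch '[{"translation":[-1,-1,20],"rotation":[0,0,0],"fingers":25},{"translation":[-1,-1,35],"rotation":[0,0,0],"fingers":25},{"translation":[-1,-1,44],"rotation":[0,0,0],"fingers":25},{"translation":[-1,-1,49],"rotation":[0,0,0],"fingers":25},{"translation":[-1,-1,49],"rotation":[0,0,0],"fingers":25},{"translation":[-1,-1,49],"rotation":[0,0,0],"fingers":25}]'; python3 -m inch '[{"translation":[0,0,1],"rotation":[0,0,0],"fingers":25},{"translation":[0,0,2],"rotation":[0,0,0],"fingers":25},{"translation":[0,0,2],"rotation":[0,0,0],"fingers":25}]'
```

```text
t: 31.5
eef_pos: [0.6208, 0.2554, 0.0012]
tcp_rot: [0.731, 0.682, 0.0, 0.0]
wrist_force: [-0.2, -0.1, -1.6]
grip_width: 0.0313
grasp_force: 30.0
t: 31.8
eef_pos: [0.6206, 0.2553, -0.0008]
tcp_rot: [0.731, 0.682, 0.0, 0.0]
wrist_force: [0.4, -0.2, -1.3]
grip_width: 0.0311
grasp_force: 30.0
```

Now at the computed height with no push; release, rise and check.

```bash
python3 -m inch '[{"translation":[0,0,0],"rotation":[0,0,0],"fingers":36},{"translation":[0,0,0],"rotation":[0,0,0],"fingers":42},{"translation":[0,0,0],"rotation":[0,0,0],"fingers":50},{"translation":[0,0,0],"rotation":[0,0,0],"fingers":50},{"translation":[0,0,-30],"rotation":[0,0,0],"fingers":50},{"translation":[0,0,-70],"rotation":[0,0,0],"fingers":50},{"translation":[0,0,-110],"rotation":[0,0,0],"fingers":50},{"translation":[0,0,-150],"rotation":[0,0,0],"fingers":50},{"translation":[0,0,-190],"rotation":[0,0,0],"fingers":50},{"translation":[0,0,-190],"rotation":[0,0,0],"fingers":50},{"translation":[0,0,-190],"rotation":[0,0,0],"fingers":50}]'
python3 m3.py o
python3 - <<'E'
from h import *
import pickle
c=pickle.load(open("o.pkl","rb"))
for r in finder.landmark_of("wrist","hone_center")[:2]: print(round(r["confidence"],2),onz(c,np.array(r["point"])*S,.0225))
B=np.array([.6213,.255]);a=np.radians(86);y=np.array([np.cos(a),np.sin(a)]);x=np.array([y[1],-y[0]])
for sx,sy in((1,1),(1,-1),(-1,-1),(-1,1)):
    p=B+x*.04*sx+y*.075*sy; cv2.circle(c["im"],tuple(int(v) for v in proj(c,[*p,.017])),2,(0,255,0),-1)
    p=B+x*.017*sx+y*.0455*sy; cv2.circle(c["im"],tuple(int(v) for v in proj(c,[*p,.027])),2,(255,0,255),-1)
u=proj(c,[*B,.02]).astype(int);l,t=max(0,u[0]-130),max(0,u[1]-100);save(c,"o1.png",(l,t,l+260,t+195),3)
E
```

```text
t: 32.9
eef_pos: [0.6212, 0.2554, 0.1906]
tcp_rot: [0.731, 0.682, 0.002, 0.001]
wrist_force: [-0.4, 0.4, 0.1]
grip_width: 0.0497
grasp_force: 0.0
[0.62   0.2551 0.1888]
bottle_mid_height 0.91 [131.5 313.9] [0.4021 0.1215 0.07  ]
bottle_mid_height 0.65 [ 48.7 282.1] [0.3247 0.1686 0.07  ]
hone_center 0.71 [313.5 172.5] [0.6153 0.2556 0.0165]
tray 0.73 [308.3 345.4] [ 0.5884 -0.0007  0.005 ]
board 0.67 [316.4 174.1] [0.6183 0.2506 0.005 ]
0.71 [0.6155 0.2571 0.0225]
```

View pics/o1.png

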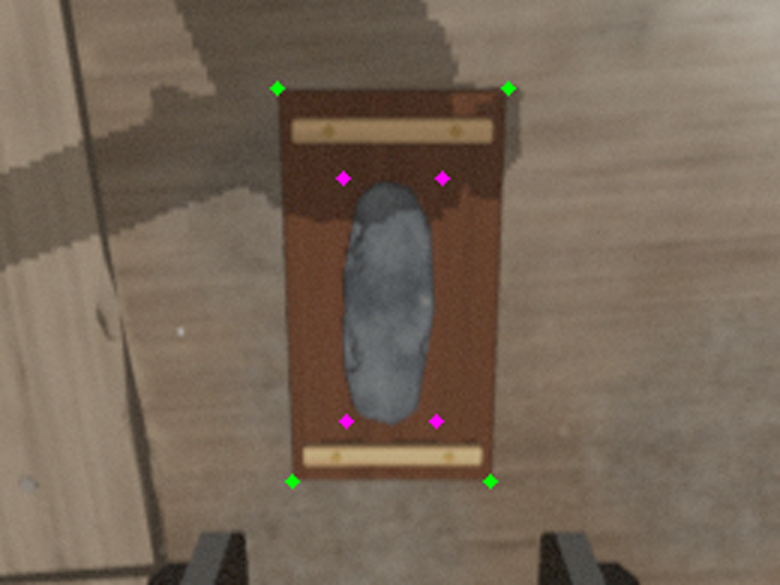

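The hone lies centred between the cleats (centre about crop (388,303), board centre about (390,285)). Return the bottle next.

```bash
python3 -c "
from h import *
go([.6431,-.2114,.19],98)"
```

```text
at 33.3 [0.6199 0.255  0.1876] az 86.05 -> T [-463.7   55.2   -2.1] R [ -0.12   0.04 -11.95] rows> 9.3
```

```bash
python3 -m inch '[{"translation":[-45,5,-2],"rotation":[0,0,-2],"fingers":50},{"translation":[-90,10,-2],"rotation":[0,0,-4],"fingers":50},{"translation":[-135,16,-2],"rotation":[0,0,-6],"fingers":50},{"translation":[-180,21,-2],"rotation":[0,0,-8],"fingers":50},{"translation":[-225,27,-2],"rotation":[0,0,-10],"fingers":50},{"translation":[-270,32,-2],"rotation":[0,0,-12],"fingers":50},{"translation":[-315,37,-2],"rotation":[0,0,-12],"fingers":50},{"translation":[-360,43,-2],"rotation":[0,0,-12],"fingers":50},{"translation":[-405,48,-2],"rotation":[0,0,-12],"fingers":50},{"translation":[-440,52,-2],"rotation":[0,0,-12],"fingers":50},{"translation":[-464,55,-2],"rotation":[0,0,-12],"fingers":50},{"translation":[-464,55,-2],"rotation":[0,0,-12],"fingers":50},{"translation":[-464,55,-2],"rotation":[0,0,-12],"fingers":50},{"translation":[-464,55,-2],"rotation":[0,0,-12],"fingers":50}]'
python3 - <<'E'
from h import *
c=cam("wrist");save(c,"p.png")
for t,z in(("bottle_mid_height",.068),("cup_mid_height",.063)):
    for r in finder.landmark_of("wrist",t)[:3]: print(t,round(r["confidence"],2),onz(c,np.array(r["point"])*S,z))
go([.6431,-.2114,.0436],98)
E
```

```text
t: 34.7
eef_pos: [0.6432, -0.2103, 0.1905]
tcp_rot: [0.655, 0.755, 0.0, -0.001]
wrist_force: [-0.5, 0.3, 0.4]
grip_width: 0.0501
grasp_force: 0.0
bottle_mid_height 0.87 [ 0.4643 -0.222   0.068 ]
bottle_mid_height 0.81 [ 0.6433 -0.2095  0.068 ]
cup_mid_height 0.66 [ 0.6393 -0.3101  0.063 ]
at 34.85 [ 0.6434 -0.21    0.191 ] az 98.15 -> T [ -1.4  -0.5 147.4] R [-0.   -0.02  0.15] rows> 2.9
```

View pics/p.png

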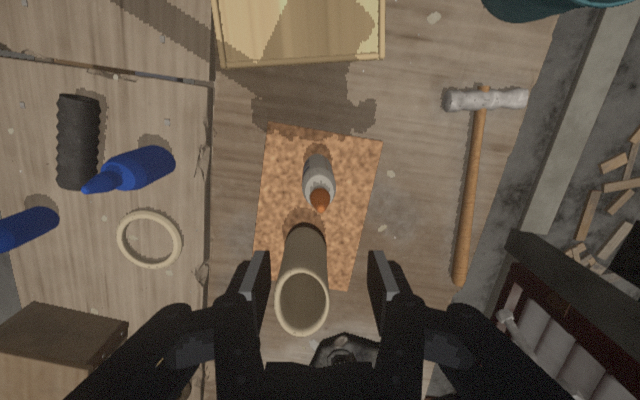

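Both stand upright on the mat: the white bottle at (318,180), the cup at (303,285). Pick the bottle.

```bash
python3 -m inch '[{"translation":[-1,-0.5,45],"rotation":[0,0,0],"fingers":50},{"translation":[-1,-0.5,85],"rotation":[0,0,0],"fingers":50},{"translation":[-1,-0.5,120],"rotation":[0,0,0],"fingers":50},{"translation":[-1,-0.5,138],"rotation":[0,0,0],"fingers":50},{"translation":[-1,-0.5,147],"rotation":[0,0,0],"fingers":50},{"translation":[-1,-0.5,147],"rotation":[0,0,0],"fingers":50},{"translation":[-1,-0.5,147],"rotation":[0,0,0],"fingers":50}]' && python3 -m inch '[{"translation":[0,0,0],"rotation":[0,0,0],"fingers":40},{"translation":[0,0,0],"rotation":[0,0,0],"fingers":20},{"translation":[0,0,0],"rotation":[0,0,0],"fingers":20},{"translation":[0,0,0],"rotation":[0,0,0],"fingers":20},{"translation":[0,0,0],"rotation":[0,0,0],"fingers":20}]' 25; python3 -c "
from h import *
go([.5668,-.0525,.0456],98)"
```

```text
t: 35.55
eef_pos: [0.6441, -0.2124, 0.0451]
tcp_rot: [0.655, 0.755, 0.0, 0.001]
wrist_force: [-0.3, -0.2, 0.2]
grip_width: 0.0499
grasp_force: 0.0
t: 36.05
eef_pos: [0.6443, -0.213, 0.0459]
tcp_rot: [0.656, 0.755, 0.001, 0.002]
wrist_force: [-0.0, 0.3, 6.8]
grip_width: 0.031
grasp_force: 24.9
at 36.05 [ 0.6443 -0.213   0.0459] az 98.05 -> T [169.7 -54.3  -0.2] R [0.18 0.09 0.05] rows> 3.6
```

```bash
python3 -m inch '[{"translation":[0,0,-8],"rotation":[0,0,0],"fingers":20},{"translation":[0,0,-25],"rotation":[0,0,0],"fingers":20},{"translation":[0,0,-60],"rotation":[0,0,0],"fingers":20},{"translation":[0,0,-90],"rotation":[0,0,0],"fingers":20},{"translation":[20,-6,-100],"rotation":[0,0,0],"fingers":20},{"translation":[55,-18,-100],"rotation":[0,0,0],"fingers":20},{"translation":[95,-30,-100],"rotation":[0,0,0],"fingers":20},{"translation":[130,-42,-100],"rotation":[0,0,0],"fingers":20},{"translation":[155,-50,-90],"rotation":[0,0,0],"fingers":20},{"translation":[168.5,-54,-70],"rotation":[0,0,0],"fingers":20},{"translation":[168.5,-54,-35],"rotation":[0,0,0],"fingers":20},{"translation":[168.5,-54,-18],"rotation":[0,0,0],"fingers":20},{"translation":[168.5,-54,-10],"rotation":[0,0,0],"fingers":20},{"translation":[168.5,-54,-10],"rotation":[0,0,0],"fingers":20},{"translation":[168.5,-54,-10],"rotation":[0,0,0],"fingers":20}]'; python3 -c "
from h import *
go([.5668,-.0532,.0475],98)"
```

```text
t: 37.55
eef_pos: [0.5662, -0.0531, 0.0544]
tcp_rot: [0.656, 0.755, 0.0, 0.0]
wrist_force: [0.4, -0.5, -0.3]
grip_width: 0.0305
grasp_force: 25.0
at 37.55 [ 0.5662 -0.0531  0.0544] az 98.05 -> T [-0.2  0.6  6.9] R [0.03 0.   0.05] rows> 0.1
```

```bash
python3 -m inch '[{"translation":[0,0,3],"rotation":[0,0,0],"fingers":20},{"translation":[0,0,5.5],"rotation":[0,0,0],"fingers":20},{"translation":[0,0,6.5],"rotation":[0,0,0],"fingers":20},{"translation":[0,0,6.5],"rotation":[0,0,0],"fingers":20}]';python3 -m inch '[{"translation":[0,0,0.5],"rotation":[0,0,0],"fingers":20},{"translation":[0,0,1],"rotation":[0,0,0],"fingers":20},{"translation":[0,0,1],"rotation":[0,0,0],"fingers":20}]'
```

```text
t: 37.95
eef_pos: [0.5663, -0.0534, 0.0479]
tcp_rot: [0.656, 0.755, 0.0, 0.0]
wrist_force: [0.2, 0.1, 2.1]
grip_width: 0.0308
grasp_force: 25.3
t: 38.25
eef_pos: [0.5665, -0.0534, 0.0478]
tcp_rot: [0.656, 0.755, 0.0, 0.001]
wrist_force: [-2.3, 0.6, 9.7]
grip_width: 0.0308
grasp_force: 26.0
```

```bash
python3 -m inch '[{"translation":[0,0,0],"rotation":[0,0,0],"fingers":36},{"translation":[0,0,0],"rotation":[0,0,0],"fingers":42},{"translation":[0,0,0],"rotation":[0,0,0],"fingers":46},{"translation":[0,0,0],"rotation":[0,0,0],"fingers":46},{"translation":[0,0,-30],"rotation":[0,0,0],"fingers":46},{"translation":[0,0,-70],"rotation":[0,0,0],"fingers":46},{"translation":[0,0,-110],"rotation":[0,0,0],"fingers":66},{"translation":[0,0,-145],"rotation":[0,0,0],"fingers":66},{"translation":[-45,6,-145],"rotation":[0,0,2],"fingers":66},{"translation":[-90,12,-145],"rotation":[0,0,4.4],"fingers":66},{"translation":[-135,19,-145],"rotation":[0,0,4.4],"fingers":66},{"translation":[-180,25,-145],"rotation":[0,0,4.4],"fingers":66},{"translation":[-225,31,-145],"rotation":[0,0,4.4],"fingers":66},{"translation":[-267,37,-145],"rotation":[0,0,4.4],"fingers":66},{"translation":[-267,37,-145],"rotation":[0,0,4.4],"fingers":66},{"translation":[-267,37,-145],"rotation":[0,0,4.4],"fingers":66},{"translation":[-267,37,-145],"rotation":[0,0,4.4],"fingers":66}]'
python3 - <<'E'
from h import *
c=cam("wrist");save(c,"q.png")
for t,z in(("bottle_mid_height",.070),("cup_mid_height",.063)):
    for r in finder.landmark_of("wrist",t)[:3]: print(t,round(r["confidence"],2),onz(c,np.array(r["point"])*S,z))
go([.6404,-.3125,.0576],93.58)
E
```

```text
t: 39.95
eef_pos: [0.6394, -0.3112, 0.1908]
tcp_rot: [0.684, 0.729, 0.0, -0.001]
wrist_force: [0.2, -0.4, -0.5]
grip_width: 0.0658
grasp_force: 0.0
bottle_mid_height 0.58 [ 0.4639 -0.2272  0.07  ]
cup_mid_height 0.75 [ 0.6419 -0.3104  0.063 ]
at 40.1 [ 0.6398 -0.3108  0.1917] az 93.75 -> T [ -1.8   0.5 134.1] R [-0.01 -0.02  0.17] rows> 2.7
```

```bash
python3 -m inch '[{"translation":[-1.5,0.8,45],"rotation":[0,0,0],"fingers":66},{"translation":[-1.5,0.8,80],"rotation":[0,0,0],"fingers":66},{"translation":[-1.5,0.8,110],"rotation":[0,0,0],"fingers":66},{"translation":[-1.5,0.8,126],"rotation":[0,0,0],"fingers":66},{"translation":[-1.5,0.8,133.5],"rotation":[0,0,0],"fingers":66},{"translation":[-1.5,0.8,133.5],"rotation":[0,0,0],"fingers":66},{"translation":[-1.5,0.8,133.5],"rotation":[0,0,0],"fingers":66}]' && python3 -m inch '[{"translation":[0,0,0],"rotation":[0,0,0],"fingers":55},{"translation":[0,0,0],"rotation":[0,0,0],"fingers":40},{"translation":[0,0,0],"rotation":[0,0,0],"fingers":40},{"translation":[0,0,0],"rotation":[0,0,0],"fingers":40},{"translation":[0,0,0],"rotation":[0,0,0],"fingers":40}]' 25; python3 -c "
from h import *
go([.5454,.0413,.0595],93.58)"
```

```text
t: 40.8
eef_pos: [0.6418, -0.3139, 0.0592]
tcp_rot: [0.684, 0.73, 0.0, 0.001]
wrist_force: [0.1, 0.2, 0.5]
grip_width: 0.0659
grasp_force: 0.0
t: 41.3
eef_pos: [0.6419, -0.3144, 0.0599]
tcp_rot: [0.684, 0.729, 0.0, 0.001]
wrist_force: [-1.2, 0.8, 6.3]
grip_width: 0.0517
grasp_force: 26.6
at 41.3 [ 0.6419 -0.3144  0.0599] az 93.65 -> T [361.1 -73.7  -0.3] R [0.16 0.09 0.07] rows> 7.4
```

```bash
python3 -m inch '[{"translation":[0,0,-8],"rotation":[0,0,0],"fingers":40},{"translation":[0,0,-30],"rotation":[0,0,0],"fingers":40},{"translation":[0,0,-70],"rotation":[0,0,0],"fingers":40},{"translation":[0,0,-115],"rotation":[0,0,0],"fingers":40},{"translation":[0,0,-160],"rotation":[0,0,0],"fingers":40},{"translation":[20,-4,-170],"rotation":[0,0,0],"fingers":40},{"translation":[60,-12,-170],"rotation":[0,0,0],"fingers":40},{"translation":[105,-21,-170],"rotation":[0,0,0],"fingers":40},{"translation":[150,-31,-170],"rotation":[0,0,0],"fingers":40},{"translation":[195,-40,-170],"rotation":[0,0,0],"fingers":40},{"translation":[240,-49,-170],"rotation":[0,0,0],"fingers":40},{"translation":[285,-58,-170],"rotation":[0,0,0],"fingers":40},{"translation":[325,-66,-170],"rotation":[0,0,0],"fingers":40},{"translation":[350,-72,-170],"rotation":[0,0,0],"fingers":40},{"translation":[359.5,-73.5,-170],"rotation":[0,0,0],"fingers":40},{"translation":[359.5,-73.5,-170],"rotation":[0,0,0],"fingers":40},{"translation":[359.5,-73.5,-170],"rotation":[0,0,0],"fingers":40},{"translation":[359.5,-73.5,-170],"rotation":[0,0,0],"fingers":40}]'; python3 -c "
from h import *
go([.5454,.0394,.072],93.58)"
```

```text
t: 43.1
eef_pos: [0.545, 0.039, 0.2277]
tcp_rot: [0.685, 0.729, -0.0, 0.0]
wrist_force: [0.1, -0.9, -1.4]
grip_width: 0.0519
grasp_force: 26.6
at 43.1 [0.545  0.039  0.2277] az 93.58 -> T [  0.5   0.4 155.7] R [-0.    0.03 -0.  ] rows> 3.1
```

```bash
python3 -m inch '[{"translation":[1,0.5,40],"rotation":[0,0,0],"fingers":40},{"translation":[1,0.5,80],"rotation":[0,0,0],"fingers":40},{"translation":[1,0.5,115],"rotation":[0,0,0],"fingers":40},{"translation":[1,0.5,140],"rotation":[0,0,0],"fingers":40},{"translation":[1,0.5,153],"rotation":[0,0,0],"fingers":40},{"translation":[1,0.5,159],"rotation":[0,0,0],"fingers":40},{"translation":[1,0.5,163],"rotation":[0,0,0],"fingers":40},{"translation":[1,0.5,163],"rotation":[0,0,0],"fingers":40},{"translation":[1,0.5,163],"rotation":[0,0,0],"fingers":40}]'; python3 -m inch '[{"translation":[0,0,1],"rotation":[0,0,0],"fingers":40},{"translation":[0,0,2],"rotation":[0,0,0],"fingers":40},{"translation":[0,0,2],"rotation":[0,0,0],"fingers":40}]'
```

```text
t: 44.0
eef_pos: [0.546, 0.0409, 0.0657]
tcp_rot: [0.684, 0.729, 0.001, 0.001]
wrist_force: [0.4, -0.3, -0.5]
grip_width: 0.052
grasp_force: 26.6
t: 44.3
eef_pos: [0.5452, 0.0413, 0.0632]
tcp_rot: [0.684, 0.729, 0.0, 0.0]
wrist_force: [-0.3, -0.9, -1.2]
grip_width: 0.0516
grasp_force: 26.6
```

```bash
python3 -m inch '[{"translation":[-1,0,0.7],"rotation":[0,0,0],"fingers":40},{"translation":[-1,0,1.5],"rotation":[0,0,0],"fingers":40},{"translation":[-1,0,1.5],"rotation":[0,0,0],"fingers":40}]'; python3 -m inch '[{"translation":[0,0,0.7],"rotation":[0,0,0],"fingers":40},{"translation":[0,0,0.7],"rotation":[0,0,0],"fingers":40}]'
```

```text
t: 44.6
eef_pos: [0.5453, 0.0402, 0.062]
tcp_rot: [0.684, 0.729, 0.0, 0.0]
wrist_force: [-1.5, 0.4, 4.3]
grip_width: 0.0518
grasp_force: 27.0
t: 44.8
eef_pos: [0.5452, 0.0403, 0.0619]
tcp_rot: [0.684, 0.729, 0.0, 0.0]
wrist_force: [-2.9, 0.3, 9.0]
grip_width: 0.052
grasp_force: 27.5
```

Contact reached; release, rise and retreat to the same viewpoint as picture c for a comparison.

```bash
python3 -m inch '[{"translation":[0,0,0],"rotation":[0,0,0],"fingers":56},{"translation":[0,0,0],"rotation":[0,0,0],"fingers":60},{"translation":[0,0,0],"rotation":[0,0,0],"fingers":66},{"translation":[0,0,0],"rotation":[0,0,0],"fingers":66},{"translation":[0,0,-30],"rotation":[0,0,0],"fingers":66},{"translation":[0,0,-70],"rotation":[0,0,0],"fingers":66},{"translation":[0,0,-110],"rotation":[0,0,0],"fingers":66},{"translation":[0,0,-155],"rotation":[0,0,0],"fingers":66},{"translation":[0,0,-200],"rotation":[0,0,0],"fingers":66},{"translation":[25,0,-240],"rotation":[0,0,3.7],"fingers":66},{"translation":[55,0,-280],"rotation":[0,0,3.7],"fingers":66},{"translation":[78,0,-280],"rotation":[0,0,3.7],"fingers":66},{"translation":[78,0,-280],"rotation":[0,0,3.7],"fingers":66},{"translation":[78,0,-280],"rotation":[0,0,3.7],"fingers":66},{"translation":[78,0,-280],"rotation":[0,0,3.7],"fingers":66}]'
python3 m3.py r
python3 - <<'E'
from h import *
import pickle
c=pickle.load(open("r.pkl","rb"));save(c,"r1.png",(186,20,446,215+100),2.6 and 2)
for n in("scene","side"):
    k=cam(n)
    for t in("wide_cup_center","sander_center","cup_mid_height"):
        print(n,t,[(np.array(r["point"])*S).round(1).tolist() for r in finder.landmark_of(n,t)[:1]])
o=pickle.load(open("c.pkl","rb"))
for n,p in(("rim",[.5461,.0419,.12]),("tip",[.5669,-.0538,.127])): print(n,proj(o,p),proj(c,p), "in crop",(proj(c,p)-[186,20])*2)
E
```

```text
t: 46.3
eef_pos: [0.5395, 0.1172, 0.3394]
tcp_rot: [0.708, 0.707, -0.001, -0.001]
wrist_force: [0.4, 0.0, 0.5]
grip_width: 0.066
grasp_force: 0.0
[0.5396 0.1171 0.3394]
cup_mid_height 0.55 [321.3 201.9] [0.5421 0.0454 0.065 ]
bottle_mid_height 0.89 [274.6 343.4] [ 0.4594 -0.2197  0.07  ]
bottle_mid_height 0.89 [158.1 122.4] [0.3185 0.1632 0.07  ]
hone_center 0.83 [375.8  50. ] [0.6202 0.2585 0.0165]
tray 0.59 [350.  216.6] [ 0.5926 -0.0034  0.005 ]
mat 0.78 [371.1 338.5] [ 0.6436 -0.2704  0.005 ]
mat 0.61 [256.8 225.9] [ 0.4287 -0.0209  0.005 ]
board 0.66 [374.2  52.2] [0.6199 0.2569 0.005 ]
scene wide_cup_center [[327.1, 213.9]]
scene sander_center [[252.7, 257.6]]
scene cup_mid_height [[299.6, 197.5]]
side wide_cup_center [[339.3, 198.5]]
side sander_center [[349.4, 285.6]]
side cup_mid_height [[298.0, 205.3]]
rim [316.1129 218.0887] [324.4476 218.185 ] in crop [276.8952 396.3699]
tip [330.9888 281.6642] [338.859  282.1641] in crop [305.7181 524.3283]
```

View pics/r1.png

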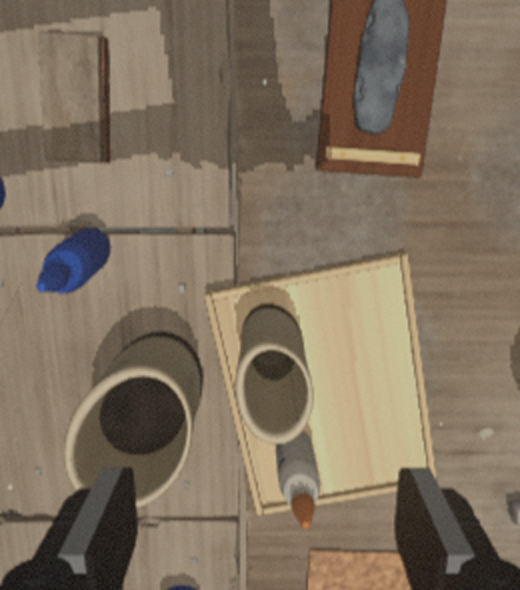

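The cup rim (275,393) and spout tip (306,524) are back within about 2 mm of where they started. The hone is on the board and the bystanders haven't moved, so I'm handing it in.

```bash
python3 -c "
from bench import order
print(order.job_done())"
```

```text
the job is handed in; nothing more can be done
None
```

The job is handed in, with no verdict returned: by my camera checks the hone lies flat and centred between the cleats, the cup and bottle stand upright within about 2 mm of their starting spots, and the wide cup and sanding block have not moved.

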